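Hang the block holder on the turning rack's free branch

ROBOT

A 7-joint arm with a two-finger parallel gripper is mounted at the origin on the work surface. World frame = base frame: x ahead of the robot, y to its left, z up, the work surface at z = 0. Lengths are in mm, angles in rad, forces in N, time in s.
With the tool pointing down it reaches from about 425 to 875 mm from the base axis. Payload 8.4 kg.
Tool frame: the origin (TCP) lies midway between the tips of the shut fingers; the grasp point (between the pads) lies 19 mm behind it (env.grasp_offset is the distance from the TCP to the grasp point, in mm); x points along the fingers, y is the direction in which the jaws open and shut, and the axes are right-handed (so a half turn about x gives the same grasp; the last joint's range is limited). The gripper opens to 85 mm and grips with 20 to 120 N. Pads are 22 mm wide; open, the fingers measure 114 mm over their backs; the gripper's body (76 mm by 85 mm) begins 54 mm behind the grasp point. The pads swing forward as they close: fully open they stand 13 mm farther back than shut.
Start: joints at [-1.231, 0.333, 0.04, 1.465, -0.013, 1.343, -0.059], TCP at [276.151, 588.39, 193.708] pointing down, gripper open.
Joint ranges: [-2.58, 2.58], [-0.38, 2.09], [-1.3, 1.39], [0.25, 2.4], [-1.5, 4.64], [0.08, 2.09], [-2.65, 2.65]. Speed limits (rad/s): [2.22, 2.22, 2.79, 2.79, 3.14, 3.14, 3.14].

INTERFACE

Orientations are given as [roll, pitch, yaw] about the fixed x, y, z axes, in that order (R = Rz(yaw) Ry(pitch) Rx(roll)).
In Python, from station import env gives the robot as it stands.
- The arm moves only by the tool drive_tool, never from a script. Its argument "moves" is a list of rows, each a list of 3 entries, a list of its own where there are three numbers: the shift along the tool's x, y, z in m, then the turn about the tool's x in rad, then the finger opening in m, from 0 to 0.0854. In form: [[[tx, ty, tz], twist, grip], ...]. A call has 1 to 8 rows; each row is the pose to reach, as a shift and turn from the pose commanded when the call began, along the tool's axes at that moment; what a row does not reach only later rows make up. A row lasts 1/12 s, in which the tool goes at most 41.7 mm and 7.16 degrees, less where a joint would pass 70% of its speed; a pose out of reach is approached as far as the arm can. A call with a gripper value outside its range is refused whole. The fingers move at their own pace and stop on an object; the grip force is fixed at half the most. Time passes only in rows, so rows that repeat a pose let the fingers close. It gives the time, the measured TCP pose, the force and the opening at its end, in the units of the state.
- env.read_state(): the state, without advancing time (a new reading comes with each control period).
- env.grab_frame(name): name is "scene" or "top"; returns a dict with "frame" (384x512x3 uint8, blue, green, red), "camera_matrix" (3x3 intrinsics, pixels), "xyz" and "orientation" of the camera in the world. Camera axes: x right, y up, looking along -z (the intrinsics and any distortion apply to the point x, -y, -z); pixel columns grow to the right and rows downward; lengths in mm; the calibration is good to about 2 mm. A picture is of the moment at which its call begins. There is no depth.
- env.finish_job(): hands the job in, once; it reports no verdict.
Trained networks look in the newest picture that a camera, given by its name, has taken for a name from the list of things; names that differ only in an ending like _2 or _b are one class to them, and where a whole thing is asked for, a point or a joint stands for the part that bears it (a point fixed in the world has none). Each returns a list of dicts, best first, with "confidence" (0 to 1); they miss things now and then, are a little off and sometimes report something else, mostly with a low value. They report only what shows in the picture. A call takes as long as a camera call.
- env.regions_of(thing, camera): "mask" (384x512 bool, what is visible of it) and "box" ([centre column, centre row, width, height] in pixels, round what is visible of it).
- env.pinpoint(thing, camera): "centre" ([row, column] in pixels: a listed point, or the origin of a listed thing).
The state is a dict: "time_s": time; "joint_positions": joint angles; "qd": joint speeds; "tau": joint torques, N m; "eef_pos": TCP position; "orientation": TCP orientation; "ft_force": force on the tool from outside, world axes, zero at the start; "moment": the same for the moment, N m; "finger_gap": finger opening in mm.
Only numpy, scipy, OpenCV 4.12 (cv2) and the standard library are available. Lean on these libraries where they do the work, as an engineer would, in place of code of your own. Each camera call takes 0.05 s, during which the arm holds its last target.

TASK

First turn the block-holder rack until its one empty branch stands straight above the orange pointer on the rack's foot. Then lift the loose holder out of its stand and hang it by its eye on that branch; leave it hanging there freely, with the branch still above the pointer. Leave the jar, the carton and the spray bottle where they stand.

Things in the scene. Friction and masses are not known exactly. Their poses are not given: they have to be found in the camera images.
- rack: The rack: a white round foot (150 mm diameter) fixed to the bench, with a steel post and a hub on it. Origin: centre of the foot's underside, on the post axis. Hub and branches turn together about the upright post, either way, without stops, with 0.12 N m of dry friction: they stay where they are left.
- hub (a point): Post axis of the rack at the height of the branch axes, 200 mm above the bench. The hub (32 mm diameter) ends 8 mm above this. It carries three level round steel branches (10 mm diameter) 120 degrees apart, reaching 105 mm out from the post axis. x axis as for branch_tip.
- branch_tip (a point): Outer end of the free (empty) branch, on its axis, 105 mm from the post axis; x points outward along the branch, z up. Every branch ends here in a short upturn with a blue ball (14 mm diameter; centre 16 mm above the branch axis and 3 mm further out, top 23 mm above the axis).
- taken_a (a point): Middle of the eye's top of the holder (cream blocks) locked on the second branch, 74 mm from the post axis, 5 mm above the branch axis. It has the loose holder's shape, lies across its branch and reaches from 69 to 251 mm above the bench.
- taken_b (a point): The same point of the holder (tan blocks) locked on the third branch.
- pointer (a point): Tip of the orange pointer, a flat bar (20 mm wide, 10 mm thick, lying on the bench) that sticks out of the rack's foot roughly towards the robot; it does not turn with the branches. This point lies 105 mm out from the post axis, 10 mm above the bench; x points outward along the pointer. The free branch must stop straight above it.
- holder_grip (a point): Centre of the loose holder's black grip tab: 26 mm wide (along y), 12 mm thick (along x), free from 20 mm below to 18 mm above this point. z up, 164 mm above the holder's underside. The holder starts upright in the stand, its underside 12 mm above the bench; both faces are alike.
- holder_center (a point): Middle of the loose holder, half-way up (91 mm above its underside). It is a flat aluminium frame 182 mm tall, 80 mm wide (y), 12 mm thick (x), 0.2 to 0.4 kg: a plate 84 mm tall with three violet blocks standing 5 mm proud of both faces, above it the eye, on top the grip tab.
- holder_eye (a point): Topmost point of the loose holder's eye, on its mid-plane, 28 mm below holder_grip; here it hangs on a branch. The eye is a window through the frame along x, 46 mm wide (y), 52 mm high; its upper edge is a shallow peaked roof (5 mm lower at the sides) that centres itself on the branch.
- stand: Grey base plate (80 x 130 x 12 mm) fixed to the bench with a blue slot 22 mm deep (its rim 34 mm above the bench), open upward, 16 mm wide along x and 88 mm long along y, in which the holder stands. Origin: centre of its underside; the holder's axes start parallel to the stand's.
- jar: Bystander: amber jar, 60 mm diameter, 75 mm tall, origin at the centre of its underside. Leave it alone.
- carton: Bystander: cardboard box 70 x 100 x 45 mm, origin at the centre of its underside. Leave it alone.
- spray: Bystander: white bottle, 56 mm diameter, 150 mm tall, origin at the centre of its underside. Leave it alone.

How it is judged:
By the outcome, as a careful person would: the job done as asked, in the order asked, and still so for the second after the job is handed in, with the robot touching nothing.
It also fails if it takes over 72 s, if anything falls off the work surface, if the arm or the gripper's body presses on something with over 40 N, if the wrist force passes 120 N, or if a joint passes its speed limit or range.

## Working session

There is one attempt and no reset: what is moved stays moved. The work goes in short steps, Python scripts to look and compute and a tool call to move; the robot and the scene stay as the last step left them, time stands still between calls to the robot, and variables do not carry over. Pictures are saved under pics/ and viewed, and the job is handed in when it is done.

Besides the shell and the picture viewer there is one more tool, called as name(argument=value, ...) on one line, values as JSON. drive_tool: Moves the arm, as the interface text tells. Its arguments: {"type":"object","properties":{"moves":{"type":"array"}},"required":["moves"]}

```bash
ls; mkdir -p pics
python3 - <<'E'
from station import env
import cv2
s=env.read_state();print({k:s[k] for k in ('time_s','eef_pos','orientation','finger_gap','ft_force')}, env.grasp_offset)
for c in ('scene','top'):
    f=env.grab_frame(c);cv2.imwrite(f'pics/{c}0.png',f['frame']);print(c,f['camera_matrix'],f['xyz'],f['orientation'],[k for k in f])
    for t in ('hub','branch_tip','taken_a','taken_b','pointer','holder_grip','holder_eye','holder_center','stand','rack','jar','carton','spray'):
        print(t,[( [round(float(v)) for v in d['centre']],round(d['confidence'],2)) for d in env.pinpoint(t,c)][:4])
E
```

```text
pics
{'time_s': 0.0, 'eef_pos': array([275.9781539 , 587.93082583, 192.83511766]), 'orientation': array([-1.47999566,  1.5691989 , -1.91880774]), 'finger_gap': 85.03276262218742, 'ft_force': array([-0.97090327, -0.26094699,  0.03364976])} 18.700000000000003
scene [[446.36440711   0.         257.61410218]
 [  0.         446.36440711 183.82233683]
 [  0.           0.           1.        ]] [ 924.13333063 -380.73952935  918.28055003] [0.53681206 0.00224797 0.66768432] ['frame', 'camera_matrix', 'xyz', 'orientation']
hub [([88, 281], 0.64)]
branch_tip [([122, 308], 0.64)]
taken_a [([89, 246], 0.87), ([66, 297], 0.65), ([92, 282], 0.33)]
taken_b [([89, 246], 0.87), ([66, 297], 0.65), ([92, 282], 0.33)]
pointer [([129, 239], 0.6)]
holder_grip [([203, 182], 0.85), ([221, 185], 0.7)]
holder_eye [([211, 183], 0.67)]
holder_center [([222, 184], 0.76)]
stand [([241, 193], 0.6)]
rack [([143, 278], 0.6)]
jar [([227, 285], 0.65)]
carton [([200, 354], 0.96)]
spray [([281, 297], 0.81), ([143, 275], 0.17)]
top [[387.71177021   0.         249.54407069]
 [  0.         387.71177021 188.53541842]
 [  0.           0.           1.        ]] [536.93632363  -6.14884797 916.54796082] [ 0.08452401 -0.00169816 -1.56517198] ['frame', 'camera_matrix', 'xyz', 'orientation']
hub [([212, 154], 0.64)]
branch_tip [([160, 177], 0.93), ([147, 250], 0.47)]
taken_a [([245, 181], 0.98), ([221, 116], 0.6)]
taken_b [([245, 181], 0.98), ([221, 116], 0.6)]
pointer [([255, 188], 0.89), ([222, 115], 0.57)]
holder_grip [([206, 331], 0.72)]
holder_eye [([210, 328], 0.64)]
holder_center [([210, 323], 0.68), ([214, 156], 0.36), ([212, 173], 0.25)]
stand [([210, 315], 0.9)]
rack [([216, 175], 0.76)]
jar [([148, 251], 0.82)]
carton [([111, 182], 0.71)]
spray [([115, 287], 0.77)]
```

Run:
```python
import cv2
for c in ('scene','top'):
    f=cv2.imread(f'pics/{c}0.png'); cv2.imwrite(f'pics/{c}0b.png',cv2.resize(f,(800,600),interpolation=cv2.INTER_CUBIC))
```

```text
(no output)
```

View pics/scene0b.png

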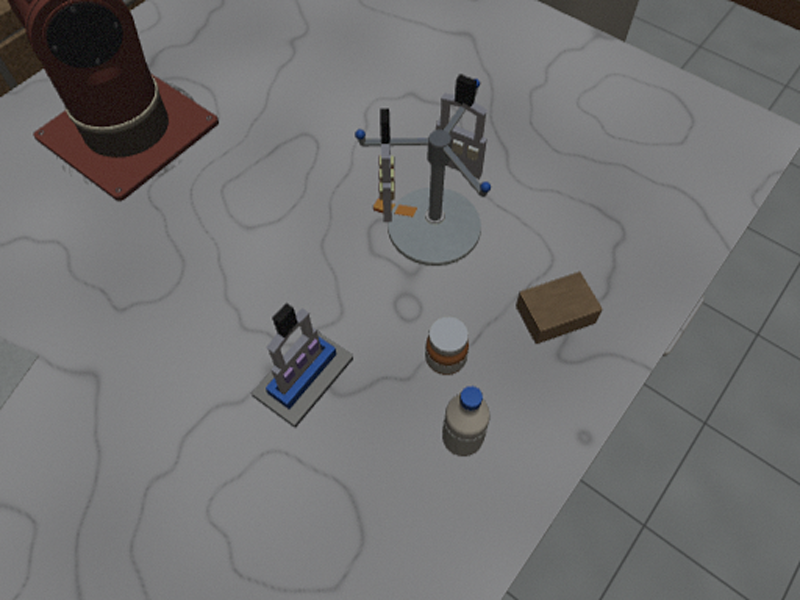

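View pics/top0b.png

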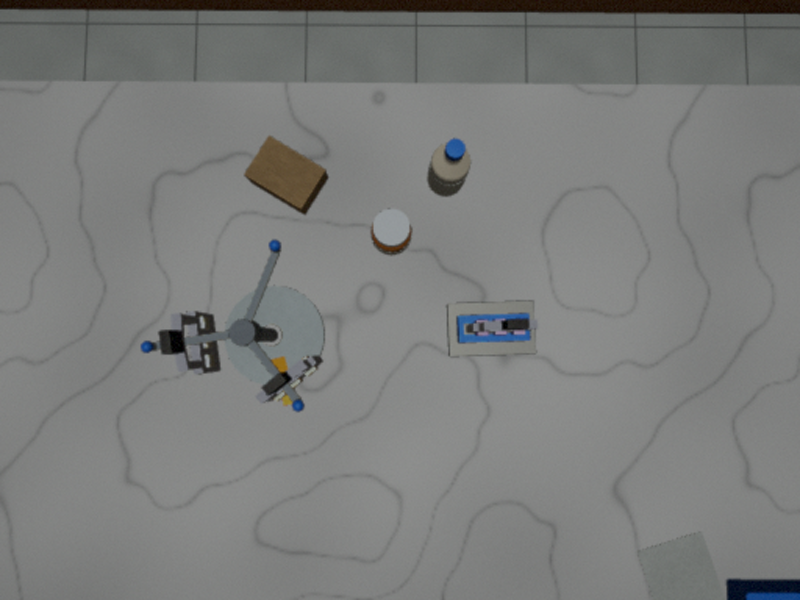

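```bash
cat > h.py <<'E'
import numpy as np, cv2
from scipy.spatial.transform import Rotation as Ro
from station import env
def cam(c):
    f=env.grab_frame(c); R=Ro.from_euler('xyz',f['orientation']).as_matrix()
    return dict(img=f['frame'],K=f['camera_matrix'],R=R,t=np.array(f['xyz']))
def proj(c,P):
    p=(np.atleast_2d(P)-c['t'])@c['R']; p=p*[1,-1,-1]; q=p@c['K'].T; return q[:,:2]/q[:,2:]
def ray(c,uv):
    d=np.linalg.inv(c['K'])@[uv[0],uv[1],1]; return c['R']@(d*[1,-1,-1])
def onz(c,uv,z):
    d=ray(c,uv); return c['t']+d*(z-c['t'][2])/d[2]
def tri(c1,u1,c2,u2):
    d1=ray(c1,u1);d2=ray(c2,u2);d1/=np.linalg.norm(d1);d2/=np.linalg.norm(d2)
    s=np.linalg.lstsq(np.c_[d1,-d2],c2['t']-c1['t'],rcond=None)[0]
    a=c1['t']+s[0]*d1;b=c2['t']+s[1]*d2; return (a+b)/2,np.linalg.norm(a-b)
def blobs(c,lo,hi,mina=6):
    m=cv2.inRange(cv2.cvtColor(c['img'],cv2.COLOR_BGR2HSV),lo,hi)
    n,l,st,ce=cv2.connectedComponentsWithStats(m)
    return [(ce[i].round(1),st[i][4]) for i in range(1,n) if st[i][4]>=mina]
def pin(t,c): return [(np.array(d['centre'])[::-1],d['confidence']) for d in env.pinpoint(t,c)]
E
python3 - <<'E'
from h import *
S=cam('scene');T=cam('top')
for n,c in(('S',S),('T',T)):
    print(n,'blue',blobs(c,(100,120,50),(125,255,255))); print('orange',blobs(c,(5,160,120),(22,255,255)))
    print('violet',blobs(c,(125,40,60),(160,255,255)))
for t in ('hub','branch_tip','pointer','holder_grip','holder_eye','holder_center','stand','rack','jar','carton','spray'):
    a=pin(t,'scene');b=pin(t,'top')
    if a and b: print(t,*[np.round(x,1) for x in tri(S,a[0][0],T,b[0][0])])
E
```

```text
S blue [(array([305.2,  52.5]), np.int32(8)), (array([230. ,  85.5]), np.int32(25)), (array([310.4, 119.1]), np.int32(27)), (array([193., 240.]), np.int32(375)), (array([301.5, 253.8]), np.int32(148))]
orange [(array([242.5, 130.6]), np.int32(20)), (array([259.3, 134.5]), np.int32(53))]
violet [(array([199.6, 220.1]), np.int32(25)), (array([192. , 228.9]), np.int32(25)), (array([184. , 237.9]), np.int32(25))]
T blue [(array([290.9,  95. ]), np.int32(128)), (array([175.4, 156.9]), np.int32(38)), (array([313.4, 210. ]), np.int32(395)), (array([ 93.6, 221.6]), np.int32(39)), (array([190.2, 259. ]), np.int32(38)), (array([494.1, 381. ]), np.int32(174))]
orange [(array([179.1, 232.7]), np.int32(56))]
violet [(array([333. , 212.2]), np.int32(12)), (array([308.4, 213.1]), np.int32(13)), (array([321.2, 212.5]), np.int32(10))]
hub [554.3 169.8 187.7] 0.6
branch_tip [652.7 133.4 196.1] 2.8
pointer [457.2 140.4  20.7] 6.1
holder_grip [ 567.1 -157.2  191.9] 2.9
holder_eye [ 569.4 -159.3  149.7] 7.7
holder_center [ 564.4 -163.4  102.5] 1.3
rack [551.8 164.7  22.2] 2.5
jar [743.3 -75.6 173.6] 1.1
carton [642.1  29.7 422.6] 118.8
spray [797.7 -93.8   2.6] 3.2
```

Run:
```python
from h import *
from scipy.optimize import least_squares
S=cam('scene');T=cam('top')
bT=[(175.4,156.9),(93.6,221.6),(190.2,259)];bS=[(310.4,119.1),None,(230,85.5)]
def balls(p): return np.array([[p[0]+108*np.cos(p[2]+k*2*np.pi/3),p[1]+108*np.sin(p[2]+k*2*np.pi/3),216] for k in range(3)])
def res(p):
    B=balls(p);r=list((proj(T,B)-bT).ravel()+np.tile(p[3:5],3))
    q=proj(S,B)
    for i in (0,2): r+=list(q[i]-bS[i]+p[5:7])
    return r+list(p[3:]*.3)
o=least_squares(res,[553,167,-.35,0,0,0,0]);print(o.x.round(3),np.array(o.fun).round(2))
p=o.x;print(balls(p).round(1), 'free deg',np.degrees(p[2]))
# pointer: orange mask top to plane z=10
for n,c in(('S',S),('T',T)):
    m=cv2.inRange(cv2.cvtColor(c['img'],cv2.COLOR_BGR2HSV),(5,110,60),(25,255,255))
    v,u=np.nonzero(m);P=np.array([onz(c,(a+0,b+0),10) for a,b in zip(u,v)])
    d=P[:,:2]-p[:2];r=np.hypot(*d.T);k=(r<120);print(n,k.sum())
    an=np.degrees(np.arctan2(d[k,1],d[k,0]));
    for lo in range(60,120,6):
        s=(r[k]>=lo)&(r[k]<lo+6)
        if s.any():print(lo,s.sum(),an[s].min().round(1),an[s].mean().round(1),an[s].max().round(1))
T['img'];c=T['img'][170:290,60:230];cv2.imwrite('pics/rt.png',cv2.resize(c,None,fx=4.5,fy=4.5,interpolation=cv2.INTER_CUBIC))
c=S['img'][40:175,215:335];cv2.imwrite('pics/rs.png',cv2.resize(c,None,fx=4.4,fy=4.4,interpolation=cv2.INTER_CUBIC))
```

```text
[ 5.52841e+02  1.67263e+02 -3.60000e-01  2.97000e-01  1.16000e-01
  2.32000e-01 -3.47000e-01] [-0.03 -0.14 -0.03 -0.01  0.03  0.14 -0.02 -0.   -0.    0.03  0.09  0.03
  0.07 -0.1 ]
[[653.9 129.3 216. ]
 [535.2 273.8 216. ]
 [469.4  98.7 216. ]] free deg -20.601326738134762
S 115
60 14 -176.1 -168.2 -160.7
66 3 -174.9 -169.1 -163.3
72 5 -171.7 -168.9 -165.6
78 1 -169.8 -169.8 -169.8
84 4 -164.1 -160.8 -157.8
90 13 -168.9 -163.1 -158.4
96 19 -172.2 -165.2 -157.9
102 5 -170.7 -165.5 -160.9
T 96
90 7 -169.8 -167.8 -165.5
96 12 -170.0 -167.2 -164.5
102 6 -169.2 -166.4 -163.9
```

View pics/rt.png

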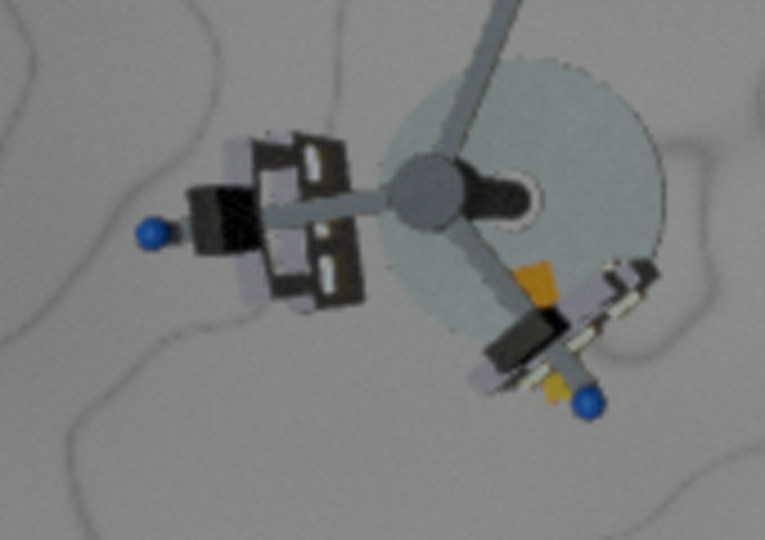

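View pics/rs.png

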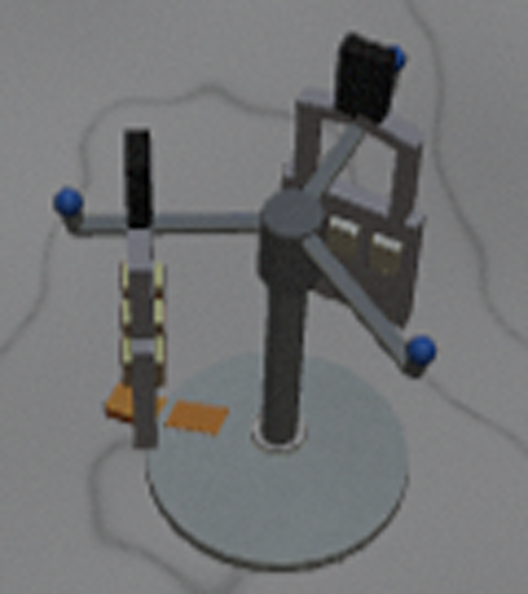

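```bash
cat >> h.py <<'E'
def pose():
    s=env.read_state(); return np.array(s['eef_pos']),Ro.from_euler('xyz',s['orientation']).as_matrix(),s
def yawy(R): return np.degrees(np.arctan2(R[1,1],R[0,1]))
def plan(P,ydeg,flip=True):
    """shift in tool axes (m) and twist (rad) to world P with tool y at azimuth ydeg"""
    p,R,s=pose(); d=R.T@(np.array(P)-p)/1000
    # tool x down: positive twist about x(down) lowers azimuth
    sg=-1 if R[2,0]<0 else 1
    tw=sg*(ydeg-yawy(R)); 
    tw=(tw+180)%360-180
    alt=tw-180 if tw>0 else tw+180
    return d.round(4),np.radians(tw).round(4),np.radians(alt).round(4)
E
python3 - <<'E'
from h import *
p,R,s=pose();print(R.round(3),yawy(R),np.degrees(np.arctan2(p[1],p[0])))
print(plan([628,139,300],69.4))
E
```

```text
[[-0.     0.425  0.905]
 [-0.     0.905 -0.425]
 [-1.    -0.    -0.   ]] 64.85910756134999 64.86018923586857
(array([-0.1063, -0.2573,  0.5095]), np.float64(-0.0793), np.float64(3.0623))
```

drive_tool(moves=[[[-0.04,0,0],0,0.085],[[-0.08,0,0.01],0,0.085],[[-0.107,-0.02,0.04],-0.02,0.085],[[-0.107,-0.038,0.075],-0.04,0.085],[[-0.107,-0.056,0.11],-0.06,0.085],[[-0.107,-0.074,0.146],-0.079,0.085],[[-0.107,-0.092,0.182],-0.079,0.085],[[-0.107,-0.11,0.218],-0.079,0.085]])

```text
time_s: 3.37
eef_pos: [427.7, 394.5, 301.1]
orientation: [1.442, 1.57, 1.082]
ft_force: [1.0, -0.1, -0.2]
finger_gap: 84.6
```

Run:
```python
from h import *
p,R,s=pose();print(p,s['time_s'],yawy(R));print(plan([628,139,300],69.4))
```

```text
[427.69074507 394.45265478 301.06522303] 3.3667 69.39346822869406
(array([ 0.001 , -0.1686,  0.2774]), np.float64(-0.0001), np.float64(3.1415))
```

drive_tool(moves=[[[0,-0.02,0.033],0,0.085],[[0,-0.041,0.067],0,0.085],[[0,-0.062,0.102],0,0.085],[[0,-0.083,0.137],0,0.085],[[0,-0.104,0.172],0,0.085],[[0,-0.126,0.208],0,0.085],[[0,-0.148,0.244],0,0.085],[[0,-0.1686,0.277],0,0.085]])

```text
time_s: 4.03
eef_pos: [627.7, 138.9, 301.0]
orientation: [0.414, 1.57, 0.054]
ft_force: [0.8, -0.2, 0.6]
finger_gap: 84.9
```

Run:
```python
from h import *
p,R,s=pose();print(p,s['time_s'],yawy(R));print(plan([628,139,181],69.4))
```

```text
[627.72200933 138.85522991 301.0199546 ] 4.0333 69.38218065639262
(array([1.2e-01, 2.0e-04, 1.0e-04]), np.float64(-0.0003), np.float64(3.1413))
```

Descend and close.

drive_tool(moves=[[[0.035,0,0],0,0.085],[[0.075,0,0],0,0.085],[[0.11,0,0],0,0.085],[[0.12,0,0],0,0.05],[[0.12,0,0],0,0.03],[[0.12,0,0],0,0.02],[[0.12,0,0],0,0.01],[[0.12,0,0],0,0.005]])

```text
time_s: 4.7
eef_pos: [628.0, 141.2, 183.5]
orientation: [0.666, 1.567, 0.306]
ft_force: [0.4, -0.8, 0.2]
finger_gap: 25.3
```

drive_tool(moves=[[[0,0,0],0,0.005],[[0,0,0],0,0.005],[[0,0,0],0,0.005],[[0,0,0],0,0.005]])

```text
time_s: 5.03
eef_pos: [626.8, 140.9, 181.1]
orientation: [0.745, 1.57, 0.385]
ft_force: [0.0, 0.8, 0.0]
finger_gap: 4.8
```

Run:
```python
from h import *
p,R,s=pose();print(p,s['time_s'],yawy(R),s['finger_gap'],s['ft_force'])
c=np.array([552.84,167.26])
print('z axis',R[:,2].round(3))
# arc rows: rel angles
def rows(p,R,a0,da,n,r):
    for k in range(1,n+1):
        a=np.radians(a0+da*k); P=np.array([*(c+r*np.array([np.cos(a),np.sin(a)])),p[2]])
        P0=np.array([*(c+r*np.array([np.cos(np.radians(a0)),np.sin(np.radians(a0))])),p[2]])
        print((R.T@(P-P0)/1000).round(4),np.radians(-da*k).round(4))
rows(p,R,-20.6,-6,8,80)
for t in('scene','top'):
    f=cam(t)['img'];cv2.imwrite(f'pics/g_{t}.png',f)
```

```text
[626.75458021 140.94150431 181.07605451] 5.0333 69.39004333271598 4.817017137565263 [0.01450648 0.79657767 0.00934749]
z axis [ 0.936 -0.352  0.   ]
[-0.     -0.0084 -0.0004] 0.1047
[-0.     -0.0166 -0.0017] 0.2094
[-0.     -0.0247 -0.0039] 0.3142
[-0.     -0.0325 -0.0069] 0.4189
[-0.     -0.04   -0.0107] 0.5236
[-0.     -0.047  -0.0153] 0.6283
[-0.     -0.0535 -0.0205] 0.733
[-0.     -0.0595 -0.0265] 0.8378
```

View pics/g_scene.png

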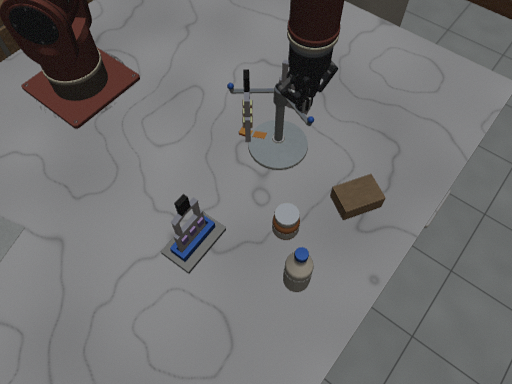

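Run:
```python
import cv2
a=cv2.imread('pics/g_scene.png')[40:170,215:345];b=cv2.imread('pics/g_top.png')[130:270,80:240]
cv2.imwrite('pics/gz1.png',cv2.resize(a,(560,560),interpolation=2));cv2.imwrite('pics/gz2.png',cv2.resize(b,(640,560),interpolation=2))
```

```text
(no output)
```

View pics/gz1.png

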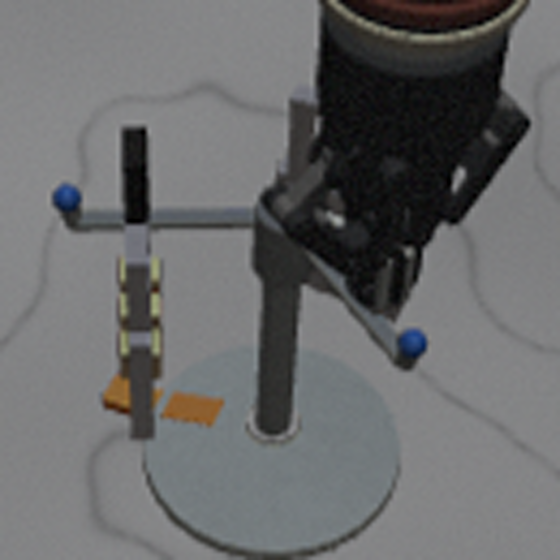

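View pics/gz2.png

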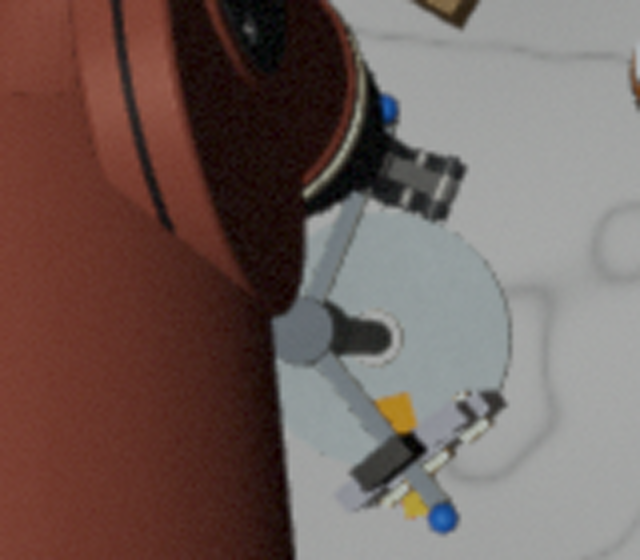

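drive_tool(moves=[[[0,0,0],0,0.0],[[0,0,0],0,0.0],[[0,0,0],0,0.0]])

```text
time_s: 5.38
eef_pos: [626.6, 140.8, 180.7]
orientation: [-2.347, 1.571, -2.707]
ft_force: [0.1, 0.4, 0.5]
finger_gap: -0.2
```

Run:
```python
from h import *
S=cam('scene');T=cam('top')
for n,c in(('S',S),('T',T)):
    print(n,'blue',blobs(c,(100,120,50),(125,255,255)))
p,R,s=pose();print(p,yawy(R),s['finger_gap'])
for c in (S,T): print(proj(c,[p,p-[0,0,-19],[628,139,200],[554,166,200]]).round(1))
b=S['img'][70:140,260:330];cv2.imwrite('pics/gz3.png',cv2.resize(b,(600,600),interpolation=2))
```

```text
S blue [(array([230.1,  85.5]), np.int32(27)), (array([310.4, 119.3]), np.int32(29)), (array([193.1, 240. ]), np.int32(376)), (array([301.5, 253.8]), np.int32(148))]
T blue [(array([290.8,  95.3]), np.int32(133)), (array([176.5, 156.8]), np.int32(24)), (array([313.3, 210. ]), np.int32(383)), (array([190.2, 259. ]), np.int32(38)), (array([493.9, 380.5]), np.int32(209))]
[626.62809164 140.78806216 180.66451789] 69.37804923540087 0.046474571321481514
[[300.9 120.4]
 [301.7 114.6]
 [301.7 115.3]
 [280.8  90.9]]
[[172.2 173.8]
 [170.2 172.6]
 [171.2 171.8]
 [155.6 211.6]]
```

View pics/gz3.png

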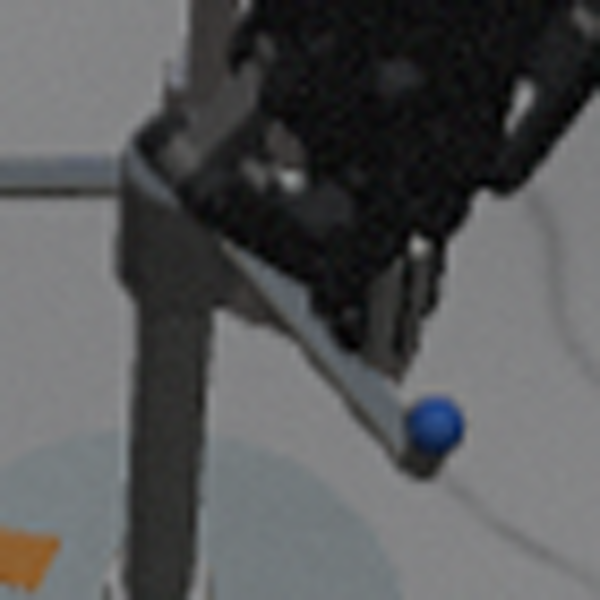

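Run:
```python
from h import *
S=cam('scene')
for z in(181,190,200,205,210): print(z,onz(S,(304.5,113.3),z).round(1))
a=np.radians(-20.6);u=np.array([np.cos(a),np.sin(a)]);n=np.array([-u[1],u[0]])
for z in (195,200,205): 
  for r in (80,90,100,105): print(z,r,proj(S,[*(np.array([552.84,167.26])+r*u),z]).round(1))
print(proj(S,[653.9,129.3,216]))
```

```text
181 [621.6 160.9 181. ]
190 [625.3 154.3 190. ]
200 [629.4 147.  200. ]
205 [631.4 143.3 205. ]
210 [633.5 139.6 210. ]
195 80 [[301.5 116.8]]
195 90 [[304.2 120.1]]
195 100 [[306.9 123.3]]
195 105 [[308.3 125. ]]
200 80 [[301.7 115.2]]
200 90 [[304.4 118.5]]
200 100 [[307.1 121.8]]
200 105 [[308.5 123.4]]
205 80 [[301.9 113.7]]
205 90 [[304.6 116.9]]
205 100 [[307.4 120.2]]
205 105 [[308.8 121.9]]
[[310.14592063 119.42272857]]
```

drive_tool(moves=[[[0,-0.008,0],0.1,0.0],[[0,-0.0165,-0.002],0.209,0.0],[[0,-0.0165,-0.002],0.209,0.0],[[0,-0.0165,-0.002],0.209,0.0]])

```text
time_s: 5.87
eef_pos: [619.0, 126.0, 180.9]
orientation: [0.951, 1.571, 0.384]
ft_force: [-0.3, 0.3, 0.1]
finger_gap: -0.3
```

Run:
```python
from h import *
S=cam('scene');T=cam('top')
for n,c in(('S',S),('T',T)):
    print(n,'blue',blobs(c,(100,120,50),(125,255,255)))
p,R,s=pose();print(p,yawy(R),s['finger_gap'])
b=S['img'][70:140,260:330];cv2.imwrite('pics/gz4.png',cv2.resize(b,(600,600),interpolation=2))
```

```text
S blue [(array([230.2,  85.5]), np.int32(28)), (array([310.5, 119.1]), np.int32(27)), (array([193.1, 240. ]), np.int32(376)), (array([301.5, 253.8]), np.int32(148))]
T blue [(array([290.7,  95.4]), np.int32(134)), (array([313.3, 210. ]), np.int32(381)), (array([190.3, 259.1]), np.int32(39)), (array([493.8, 380.6]), np.int32(208))]
[619.11998343 126.78509723 180.78572773] 57.629241439364286 0.061916976208787236
```

View pics/gz4.png

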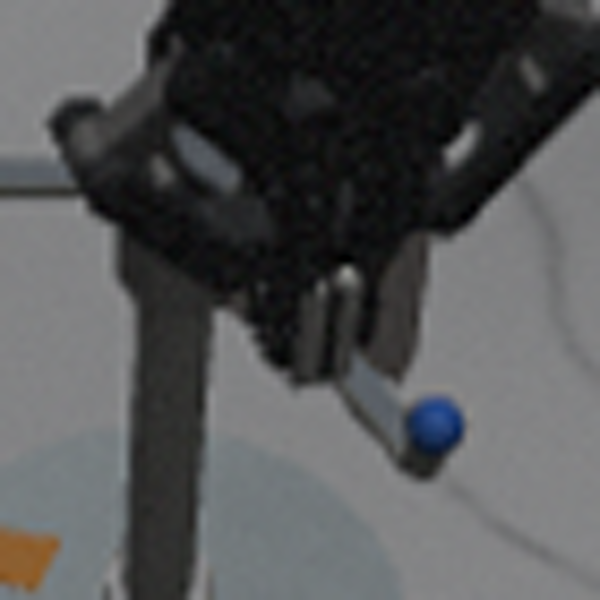

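Run:
```python
from h import *
S=cam('scene');p,R,s=pose()
for z in (181,190,200,210,220):print(z,proj(S,[619,126.6,z]).round(1))
print(np.array(s['joint_positions']).round(3))
```

```text
181 [[294.  122.8]]
190 [[294.3 120. ]]
200 [[294.7 116.9]]
210 [[295.  113.8]]
220 [[295.3 110.6]]
[-0.593  0.315  0.405  1.547 -0.127  1.306  0.833]
```

Run:
```python
from h import *
S=cam('scene');p,R,s=pose()
b=S['img'][85:135,270:320].astype(float);b=np.clip(b*2.2,0,255).astype(np.uint8)
b=cv2.resize(b,(600,600),interpolation=0)
for z in (181,200):
    q=(proj(S,[619,126.6,z])[0]-[270,85])*12+6;cv2.circle(b,tuple(q.astype(int)),4,(0,0,255),-1)
cv2.imwrite('pics/gz5.png',b)
cv2.imwrite('pics/gz6.png',S['img'])
```

```text
(no output)
```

View pics/gz5.png

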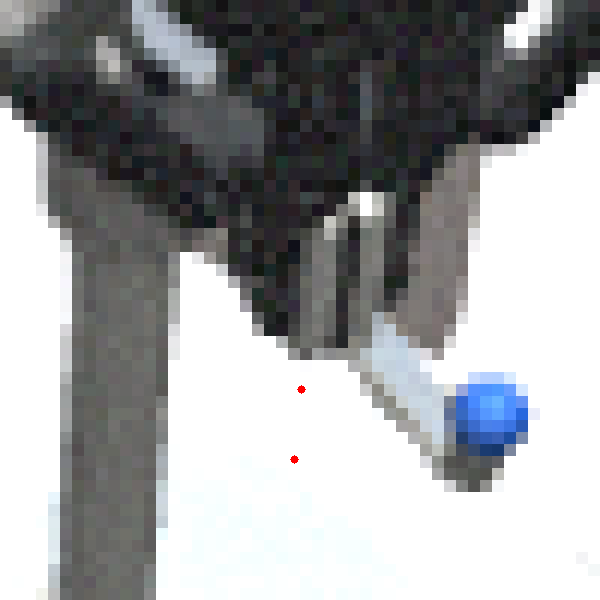

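Run:
```python
import cv2,numpy as np
a=cv2.imread('pics/gz6.png')[20:140,230:390];a=np.clip(a*2.0,0,255).astype(np.uint8)
cv2.imwrite('pics/gz7.png',cv2.resize(a,(800,600),interpolation=2))
```

```text
(no output)
```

View pics/gz7.png

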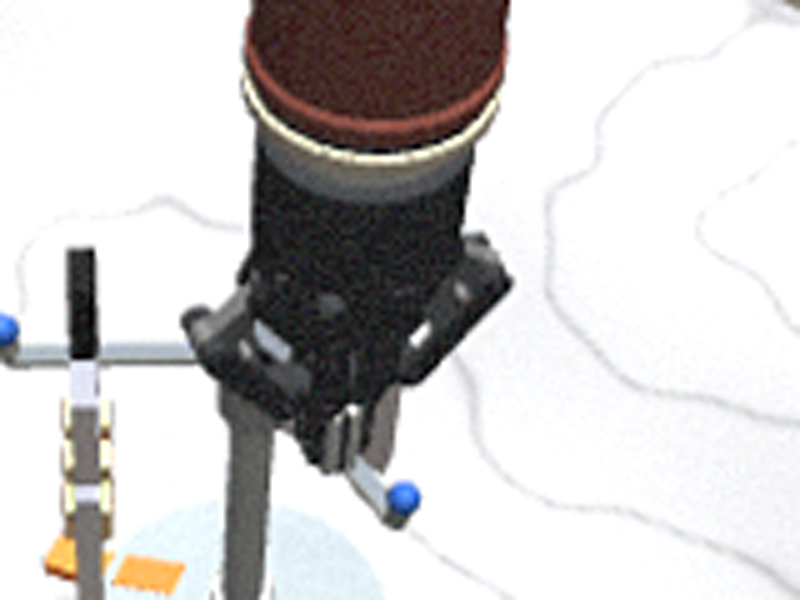

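drive_tool(moves=[[[0,0.003,0],0,0.085],[[0,0.008,0.0],-0.1,0.085],[[0,0.0125,0.0055],-0.209,0.085],[[0,0.0125,0.0055],-0.209,0.085],[[0,0.0125,0.0055],-0.209,0.085],[[0,0.0125,0.0055],-0.209,0.085],[[0,0.0125,0.0055],-0.209,0.085],[[0,0.0125,0.0055],-0.209,0.085]])

```text
time_s: 6.73
eef_pos: [630.2, 133.6, 180.8]
orientation: [1.676, 1.571, 1.315]
ft_force: [0.6, -0.4, -0.2]
finger_gap: 84.6
```

Run:
```python
from h import *
S=cam('scene');p,R,s=pose();print(p,yawy(R),s['finger_gap'],plan([628,139,154],69.4))
a=S['img'][20:140,230:390];a=np.clip(a*2.0,0,255).astype(np.uint8)
cv2.imwrite('pics/gz8.png',cv2.resize(a,(800,600),interpolation=2))
```

```text
[630.21687641 133.64133309 180.77536221] 69.3157736739436 85.30225788854769 (array([ 0.0268,  0.0042, -0.004 ]), np.float64(-0.0015), np.float64(3.1401))
```

View pics/gz8.png

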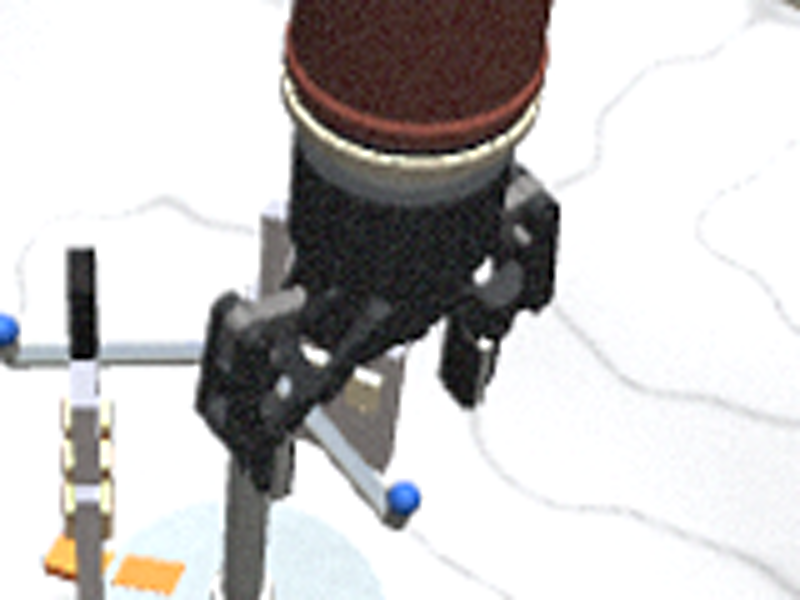

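drive_tool(moves=[[[0.01,0.004,-0.004],0,0.085],[[0.02,0.004,-0.004],0,0.085],[[0.027,0.004,-0.004],0,0.085],[[0.027,0.004,-0.004],0,0.05],[[0.027,0.004,-0.004],0,0.02],[[0.027,0.004,-0.004],0,0.005],[[0.027,0.004,-0.004],0,0.005],[[0.027,0.004,-0.004],0,0.005]])

```text
time_s: 7.45
eef_pos: [628.3, 138.7, 154.2]
orientation: [0.551, 1.57, 0.191]
ft_force: [-0.0, 0.4, 0.1]
finger_gap: 25.5
```

drive_tool(moves=[[[0,0,0],0,0.005],[[0,0,0],0,0.005],[[0,0,0],0,0.005]])

```text
time_s: 7.7
eef_pos: [628.3, 138.9, 154.2]
orientation: [0.715, 1.57, 0.355]
ft_force: [-0.5, 0.5, 3.0]
finger_gap: 7.4
```

Run:
```python
from h import *
S=cam('scene');p,R,s=pose();print(p,yawy(R),s['finger_gap'],s['ft_force'])
a=S['img'][20:140,230:390];a=np.clip(a*2.0,0,255).astype(np.uint8)
cv2.imwrite('pics/gz9.png',cv2.resize(a,(800,600),interpolation=2))
```

```text
[628.30220418 138.94560537 154.2636044 ] 69.38353815969452 7.260167292723576 [-0.45434292 -0.0329424   4.40586902]
```

View pics/gz9.png

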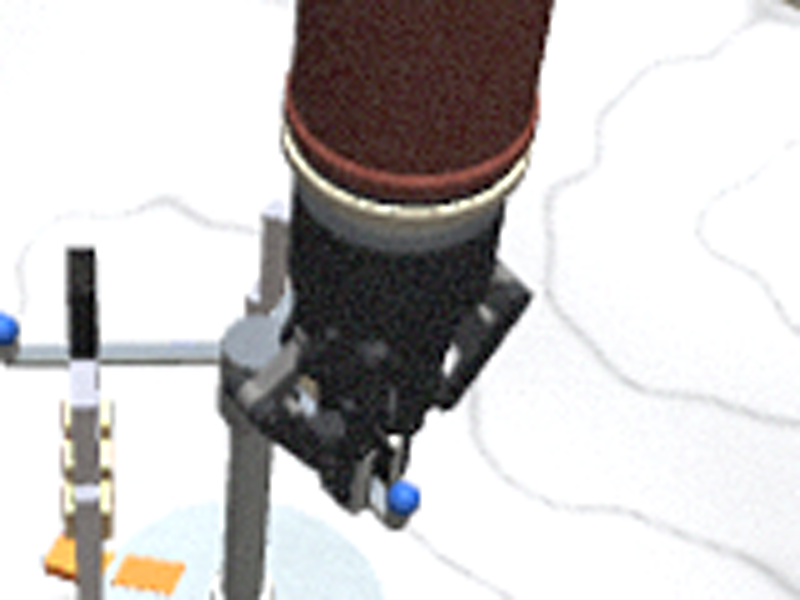

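drive_tool(moves=[[[0,0,0],0,0.03],[[0,0,0],0,0.03],[[0.005,0,0],0,0.03],[[0.012,0,0],0,0.03],[[0.012,0,0],0,0.005],[[0.012,0,0],0,0.005],[[0.012,0,0],0,0.005],[[0.012,0,0],0,0.005]])

```text
time_s: 8.42
eef_pos: [627.3, 138.8, 140.6]
orientation: [-2.503, 1.569, -2.863]
ft_force: [0.3, 0.5, -9.2]
finger_gap: 8.0
```

drive_tool(moves=[[[0,0,0],0,0.005],[[0,0,0],0,0.005],[[0,0,0],0,0.005]])

```text
time_s: 8.67
eef_pos: [627.3, 138.8, 140.7]
orientation: [-2.487, 1.569, -2.846]
ft_force: [0.8, 1.2, -14.2]
finger_gap: 8.2
```

Run:
```python
from h import *
S=cam('scene');p,R,s=pose();print(p,yawy(R),s['finger_gap'],s['ft_force'])
a=S['img'][70:140,260:330];a=np.clip(a*2.0,0,255).astype(np.uint8)
a=cv2.resize(a,(560,560),interpolation=2)
for z in(142,160,170,180,200):
    q=(proj(S,[p[0],p[1],z])[0]-[260,70])*8+4;cv2.circle(a,tuple(q.astype(int)),3,(0,0,255),-1)
cv2.imwrite('pics/gz10.png',a)
```

```text
[627.32105882 138.77341205 140.70189485] 69.38649273223716 7.777561551534214 [  0.84738392   1.63613834 -14.70575294]
```

View pics/gz10.png

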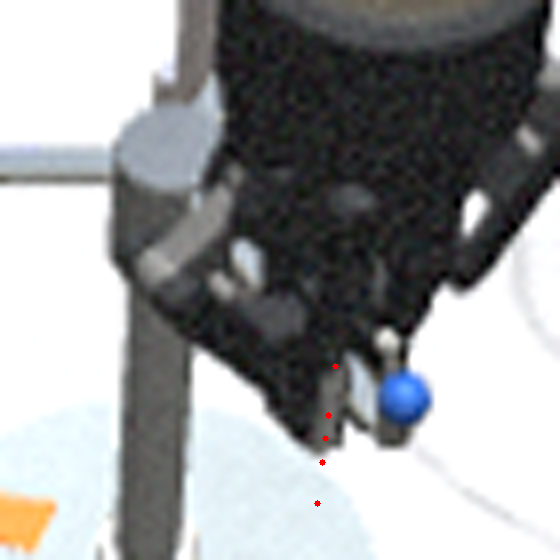

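drive_tool(moves=[[[0,-0.0084,-0.0004],0.105,0.005],[[0,-0.0166,-0.0017],0.209,0.005],[[0,-0.0247,-0.0039],0.314,0.005],[[0,-0.0325,-0.0069],0.419,0.005],[[0,-0.04,-0.0107],0.524,0.005],[[0,-0.047,-0.0153],0.628,0.005],[[0,-0.0535,-0.0205],0.733,0.005],[[0,-0.0595,-0.0265],0.838,0.005]])

```text
time_s: 9.38
eef_pos: [581.1, 92.8, 140.7]
orientation: [-2.105, 1.569, 2.976]
ft_force: [0.8, 3.4, -16.6]
finger_gap: 8.0
```

Run:
```python
from h import *
S=cam('scene');T=cam('top');p,R,s=pose();print(p,yawy(R),s['finger_gap'],s['ft_force'])
d=p[:2]-[552.84,167.26];print(np.hypot(*d),np.degrees(np.arctan2(d[1],d[0])))
cv2.imwrite('pics/r1.png',np.vstack([S['img'][20:200,150:400],T['img'][110:290,40:290]]))
print(blobs(S,(100,120,50),(125,255,255)))
```

```text
[580.44183361  92.5765606  140.74165884] 21.20549216490232 8.087618297824623 [  0.76460561   1.45120926 -20.92026652]
79.62083483130874 -69.7164742647449
[(array([246.3,  57.9]), np.int32(15)), (array([330.4,  76.4]), np.int32(27)), (array([266.5, 123.1]), np.int32(33)), (array([193.1, 240. ]), np.int32(379)), (array([301.5, 253.8]), np.int32(148))]
```

View pics/r1.png

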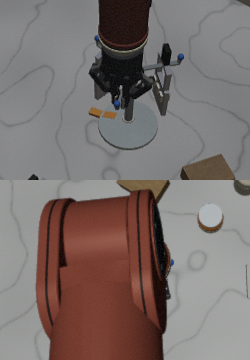

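drive_tool(moves=[[[0.001,-0.0084,-0.0004],0.105,0.005],[[0.002,-0.0166,-0.0017],0.209,0.005],[[0.002,-0.0247,-0.0039],0.314,0.005],[[0.002,-0.0325,-0.0069],0.419,0.005],[[0.002,-0.04,-0.0107],0.524,0.005],[[0.002,-0.047,-0.0153],0.628,0.005],[[0.002,-0.0535,-0.0205],0.733,0.005],[[0.002,-0.0595,-0.0265],0.838,0.005]])

```text
time_s: 10.15
eef_pos: [517.6, 95.8, 140.6]
orientation: [2.458, 1.569, 0.421]
ft_force: [0.8, 3.5, -9.2]
finger_gap: 7.9
```

Run:
```python
from h import *
S=cam('scene');p,R,s=pose();print(p,yawy(R),s['finger_gap'],s['ft_force'],s['joint_positions'].round(2))
d=p[:2]-[552.84,167.26];print(np.hypot(*d),np.degrees(np.arctan2(d[1],d[0])))
print(blobs(S,(100,120,50),(125,255,255)))
```

```text
[516.33413425  96.44221892 140.55036522] -27.192948710117637 8.08027960364326 [-4.23574231 -1.31377758 -6.9145911 ] [-0.82  0.12  0.6   1.86 -0.07  1.18 -0.67]
79.67331015371366 -117.2706576529011
[(array([234.6, 101.7]), np.int32(27)), (array([325.9, 107. ]), np.int32(26)), (array([193., 240.]), np.int32(375)), (array([301.5, 253.8]), np.int32(148))]
```

drive_tool(moves=[[[0,-0.0084,-0.0004],0.105,0.005],[[0,-0.0166,-0.0017],0.209,0.005],[[0,-0.0247,-0.0039],0.314,0.005],[[0,-0.0325,-0.0069],0.419,0.005],[[0,-0.04,-0.0107],0.524,0.005],[[0,-0.047,-0.0153],0.628,0.005],[[0,-0.0535,-0.0205],0.733,0.005],[[0,-0.0595,-0.0265],0.838,0.005]])

```text
time_s: 10.87
eef_pos: [475.8, 145.7, 140.6]
orientation: [-0.78, 1.571, 2.629]
ft_force: [-4.1, 0.3, -4.9]
finger_gap: 8.3
```

Run:
```python
from h import *
S=cam('scene');T=cam('top');p,R,s=pose();print(p,yawy(R),s['finger_gap'],s['ft_force'],s['joint_positions'].round(2))
d=p[:2]-[552.84,167.26];print(np.hypot(*d),np.degrees(np.arctan2(d[1],d[0])))
print(blobs(S,(100,120,50),(125,255,255)))
print(blobs(T,(100,120,50),(125,255,255)))
cv2.imwrite('pics/r3.png',np.hstack([cv2.resize(c['img'],None,fx=.78,fy=.78) for c in(S,T)]))
```

```text
[475.50749094 146.82942873 140.53463229] -74.55434661398178 7.541680945900246 [-6.49996081  0.25340697 -2.55742143] [-0.94  0.05  0.58  1.92 -0.03  1.18 -1.65]
79.98578123174491 -165.2010796783533
[(array([319.8,  61.9]), np.int32(23)), (array([290. , 124.7]), np.int32(34)), (array([193., 240.]), np.int32(374)), (array([301.5, 253.8]), np.int32(148))]
[(array([290.9,  95.1]), np.int32(129)), (array([196.4, 170.8]), np.int32(35)), (array([ 95.9, 196. ]), np.int32(39)), (array([313.4, 210.1]), np.int32(388)), (array([494. , 380.9]), np.int32(183))]
```

View pics/r3.png

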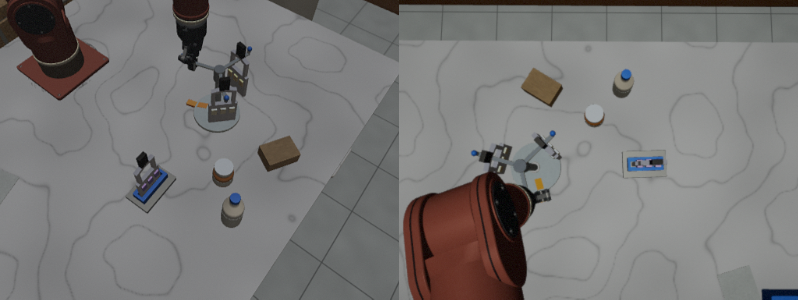

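```bash
cat >> h.py <<'E'
C=np.array([552.84,167.26])
def ballang(T,S):
    """rack angle mod 120 from each visible ball"""
    out=[]
    for nm,c,off in(('T',T,(.297,.116)),('S',S,(.232,-.347))):
        for uv,a in blobs(c,(100,120,50),(125,255,255),20):
            P=onz(c,uv-0+np.array(off),216)[:2]-C
            if abs(np.hypot(*P)-108)<6: out.append((nm,int(a),np.hypot(*P).round(1),np.degrees(np.arctan2(P[1],P[0])).round(2)))
    return out
E
python3 - <<'E'
from h import *
S=cam('scene');T=cam('top')
for o in ballang(T,S):print(o, (o[3]+167.5+60)%120-60-167.5)
for n,c in(('S',S),('T',T)):
    off={'S':(.232,-.347),'T':(.297,.116)}[n]
    m=cv2.inRange(cv2.cvtColor(c['img'],cv2.COLOR_BGR2HSV),(5,110,60),(25,255,255))
    v,u=np.nonzero(m);P=np.array([onz(c,(a+off[0],b+off[1]),10) for a,b in zip(u,v)])
    d=P[:,:2]-C;r=np.hypot(*d.T);k=(r<125);d=d[k];r=r[k]
    an=np.degrees(np.arctan2(d[:,1],d[:,0]))
    for lo in range(48,125,6):
        s=(r>=lo)&(r<lo+6)
        if s.any():print(n,lo,s.sum(),an[s].min().round(1),an[s].mean().round(1),an[s].max().round(1))
a=S['img'][85:155,210:310];cv2.imwrite('pics/p1.png',cv2.resize(np.clip(a*1.8,0,255).astype(np.uint8),(800,560),interpolation=2))
E
```

```text
('T', 36, np.float64(108.3), np.float64(-45.16)) -165.16
('T', 39, np.float64(106.8), np.float64(75.55)) -164.45
('S', 24, np.float64(110.8), np.float64(75.36)) -164.64
('S', 32, np.float64(106.2), np.float64(-44.21)) -164.21
S 48 15 -179.7 -101.6 178.5
S 54 13 -179.1 -144.6 179.4
S 60 15 -177.2 -169.0 -161.8
S 66 2 -176.0 -173.1 -170.2
S 72 13 -172.7 -164.5 -156.3
S 78 16 -172.7 -165.6 -158.0
S 84 16 -172.0 -165.3 -158.6
S 90 17 -172.1 -165.4 -159.1
S 96 17 -171.3 -165.1 -158.6
S 102 5 -171.5 -166.2 -161.6
T 48 21 -176.8 -166.1 -155.3
T 54 22 -174.8 -165.5 -156.0
T 60 23 -173.2 -165.4 -156.8
T 66 3 -167.2 -163.9 -159.0
T 72 7 136.6 143.9 151.7
T 78 18 128.5 145.1 161.2
T 84 10 123.6 144.7 165.6
T 90 7 121.3 141.6 168.1
T 96 3 120.6 152.6 168.7
T 102 6 -168.8 58.0 172.2
T 108 2 171.2 172.0 172.8
T 114 2 172.9 173.0 173.1
T 120 2 173.2 173.3 173.4
```

View pics/p1.png

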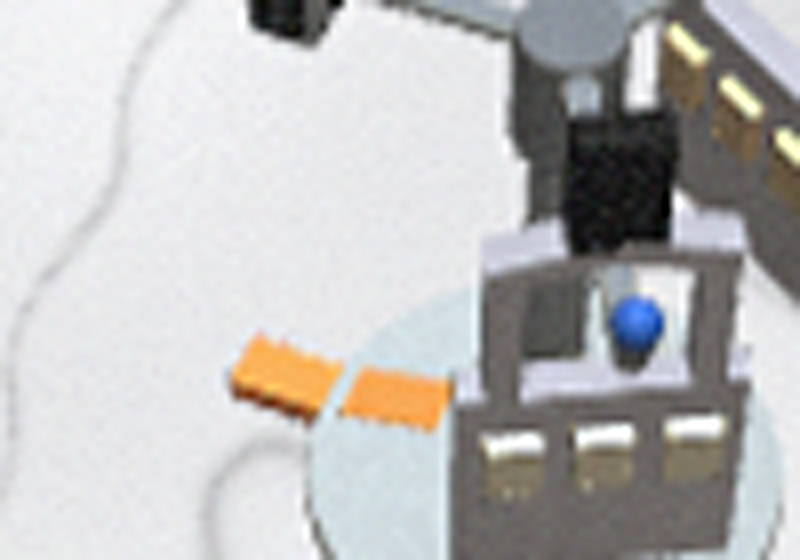

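drive_tool(moves=[[[0,0,0],0,0.03],[[0,0,0],0,0.06],[[0,0,0],0,0.085],[[0,0,0],0,0.085],[[-0.04,0,0],0,0.085],[[-0.08,0,0],0,0.085],[[-0.12,0,0],0,0.085],[[-0.13,0,0],0,0.085]])

```text
time_s: 11.73
eef_pos: [478.5, 146.4, 276.3]
orientation: [-2.86, 1.562, 0.549]
ft_force: [0.9, 1.0, 0.4]
finger_gap: 84.9
```

Run:
```python
from h import *
S=cam('scene');T=cam('top');p,R,s=pose();print(p,yawy(R),s['finger_gap'],s['ft_force'])
print(ballang(T,S)); print(plan([560,-150,270],0))
for t in('holder_grip','holder_eye','holder_center','stand'):
    for n,c in(('scene',S),('top',T)):print(t,n,[(u.round(1),round(f,2)) for u,f in pin(t,n)[:2]])
a=S['img'][180:280,150:250];b=T['img'][180:240,270:360]
cv2.imwrite('pics/st1.png',cv2.resize(np.clip(a*1.8,0,255).astype(np.uint8),(600,600),interpolation=2))
cv2.imwrite('pics/st2.png',cv2.resize(np.clip(b*1.8,0,255).astype(np.uint8),(720,480),interpolation=2))
```

```text
[477.72356529 146.34383787 272.79234922] -74.62422720892732 84.97688687133436 [ 0.58739354  0.3184353  -0.56996344]
[('T', 38, np.float64(108.0), np.float64(-44.89)), ('T', 40, np.float64(106.8), np.float64(75.55)), ('T', 33, np.float64(109.7), np.float64(-163.79)), ('S', 23, np.float64(110.7), np.float64(75.99)), ('S', 24, np.float64(108.0), np.float64(-166.21)), ('S', 30, np.float64(106.1), np.float64(-43.66))]
(array([ 0.0023,  0.3076, -0.0007]), np.float64(-1.3024), np.float64(1.8392))
holder_grip scene [(array([184. , 204.7]), 0.98)]
holder_grip top [(array([329.4, 207. ]), 0.78)]
holder_eye scene [(array([186.2, 211.9]), 0.98)]
holder_eye top [(array([326.8, 210.1]), 0.76)]
holder_center scene [(array([183.6, 224.4]), 0.82)]
holder_center top [(array([322.6, 207.7]), 0.6)]
stand scene [(array([194. , 239.8]), 0.71)]
stand top [(array([315.1, 208.2]), 0.81)]
```

View pics/st1.png

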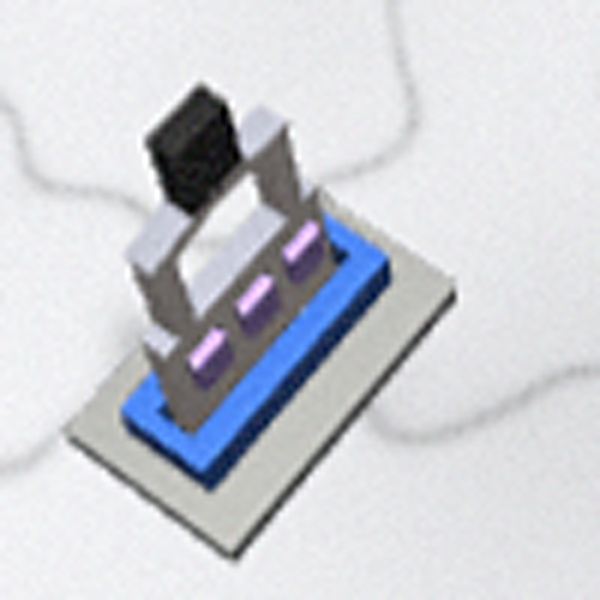

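View pics/st2.png

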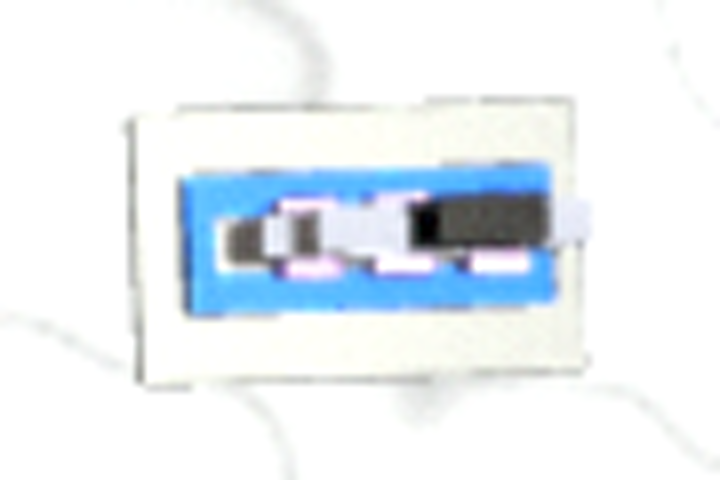

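drive_tool(moves=[[[0,0.035,0],-0.12,0.085],[[0,0.07,0],-0.24,0.085],[[0,0.105,0],-0.36,0.085],[[0,0.14,0],-0.48,0.085],[[0,0.17,0],-0.6,0.085],[[0,0.2,0],-0.72,0.085],[[0,0.22,0],-0.84,0.085],[[0,0.24,0],-0.96,0.085]])

```text
time_s: 12.9
eef_pos: [539.4, -87.8, 269.5]
orientation: [0.029, 1.57, -1.931]
ft_force: [-0.1, -0.4, 0.4]
finger_gap: 85.0
```

```bash
cat > fit.py <<'E'
from h import *
from scipy.optimize import least_squares
def mask(c,lo,hi): return cv2.inRange(cv2.cvtColor(c['img'],cv2.COLOR_BGR2HSV),lo,hi)
def rackfit(T,S,a0=-165.5):
    ob=[]
    for n,c in(('T',T),('S',S)):
        for uv,a in blobs(c,(100,120,50),(125,255,255),15):
            P=onz(c,uv,216)[:2]-C
            if abs(np.hypot(*P)-108)<8:
                an=np.degrees(np.arctan2(P[1],P[0])); k=round((an-a0)/120); ob.append((n,uv,k,a))
    def res(p):
        r=[]
        for n,uv,k,a in ob:
            an=p[2]+k*2*np.pi/3; B=[p[0]+108*np.cos(an),p[1]+108*np.sin(an),216]
            r+=list(proj(T if n=='T' else S,B)[0]-uv+(p[3:5] if n=='T' else p[5:7]))
        return r+list(np.array(p[3:])*.3)
    o=least_squares(res,[*C,np.radians(a0),0,0,0,0],loss='soft_l1');return o.x,np.degrees(o.x[2]),[(x[0],int(x[3])) for x in ob],np.array(o.fun).round(2)
E
python3 - <<'E'
from fit import *
S=cam('scene');T=cam('top');p,R,s=pose();print(p,yawy(R))
x,a,ob,f=rackfit(T,S);print(x.round(3),a,ob,f)
print('m',plan([565,-155,272],2.3))
cv2.imwrite('pics/s2.png',S['img']);cv2.imwrite('pics/t2.png',T['img'])
for n,c in(('S',S),('T',T)):
    off=x[5:7] if n=='S' else x[3:5]
    m=mask(c,(5,110,60),(25,255,255))
    # psi fit: IoU of projected top face rectangle r 77..105 & foot strip
    best=[]
    m2=np.zeros_like(m); v,u=np.nonzero(m)
    for a_,b_ in zip(u,v):
        P=onz(c,np.array([a_,b_])-off*-1,10)[:2]-x[:2]; r=np.hypot(*P);an=np.degrees(np.arctan2(P[1],P[0]))
        if r<112 and abs((an+165+180)%360-180)<25: m2[b_,a_]=255
    print(n,m2.astype(bool).sum())
    for r0,r1 in((79,112),(45,64)):
        pts=[]
        for b_,a_ in zip(*np.nonzero(m2)):
            P=onz(c,np.array([a_,b_])+off,10)[:2]-x[:2];r=np.hypot(*P)
            if r0<r<r1: pts.append([r,np.degrees(np.arctan2(P[1],P[0])),c['img'][b_,a_].sum()])
        pts=np.array(pts)
        if len(pts): print(n,r0,len(pts),'mean',np.mean(pts[:,1]).round(2),'mid',(pts[:,1].min()+pts[:,1].max())/2, 'bright mean',pts[pts[:,2]>np.percentile(pts[:,2],40),1].mean())
# stand
for n,c in(('S',S),('T',T)):
    m=mask(c,(100,120,50),(125,255,255));nn,l,st,ce=cv2.connectedComponentsWithStats(m)
    i=1+np.argmin(np.abs(st[1:,4]-385));cn=np.argwhere(l==i)[:,::-1]
    h=cv2.convexHull(cn.astype(np.float32));P=np.array([onz(c,q[0]+(x[5:7] if n=='S' else x[3:5]),34)[:2] for q in h],np.float32)
    print(n,cv2.minAreaRect(P))
E
```

```text
[539.25918208 -89.70538314 269.42981131] -22.482266844530496
[ 5.5279e+02  1.6732e+02 -2.8710e+00  2.9700e-01  1.5100e-01  3.8500e-01
 -4.1900e-01] -164.46903353709476 [('T', 36), ('T', 39), ('T', 39), ('S', 23), ('S', 25), ('S', 31)] [ 0.14  0.   -0.09  0.   -0.08 -0.02 -0.04 -0.03 -0.02  0.13  0.03 -0.06
  0.09  0.05  0.12 -0.13]
m (array([-0.0025,  0.0488,  0.0505]), np.float64(-0.4325), np.float64(2.7091))
S 152
S 79 69 mean -165.38 mid -165.33308510073766 bright mean -167.00877839215738
S 45 46 mean -110.52 mid 0.26615849856342777 bright mean -92.0196730001133
T 222
T 79 93 mean -164.52 mid -164.3909292456118 bright mean -165.0727658307203
T 45 69 mean -165.55 mid -166.00503020419995 bright mean -165.7411216680004
S ((569.2233276367188, -156.77940368652344), (106.05939483642578, 40.61857604980469), 87.5290756225586)
T ((191.6794891357422, -545.729248046875), (10.569784164428711, 77.34561920166016), 0.2833104133605957)
```

Run:
```python
from fit import *
S=cam('scene');T=cam('top')
x,a,ob,f=rackfit(T,S);print(a)
out=[]
for n,c,(c0,r0) in(('S',S,(225,95)),('T',T,(140,190))):
    off=x[5:7] if n=='S' else x[3:5]
    im=np.clip(c['img'][r0:r0+60,c0:c0+60]*1.8,0,255).astype(np.uint8);im=cv2.resize(im,(780,780)[:2],interpolation=0) if 0 else cv2.resize(im,(390*2//2,390),interpolation=0)
    k=6.5
    for ps,col in((-165.5,(0,0,255)),):
        u=np.array([np.cos(np.radians(ps)),np.sin(np.radians(ps))]);v=np.array([-u[1],u[0]])
        pts=[np.r_[x[:2]+r*u+w*v,10] for r,w in((76,10),(105,10),(105,-10),(76,-10))]
        q=(proj(c,pts)+off-[c0,r0]+.5)*k
        cv2.polylines(im,[np.round(q).astype(int)],True,col,1)
    out.append(im)
cv2.imwrite('pics/ptr.png',np.hstack(out))
```

```text
-164.43165409012087
```

View pics/ptr.png

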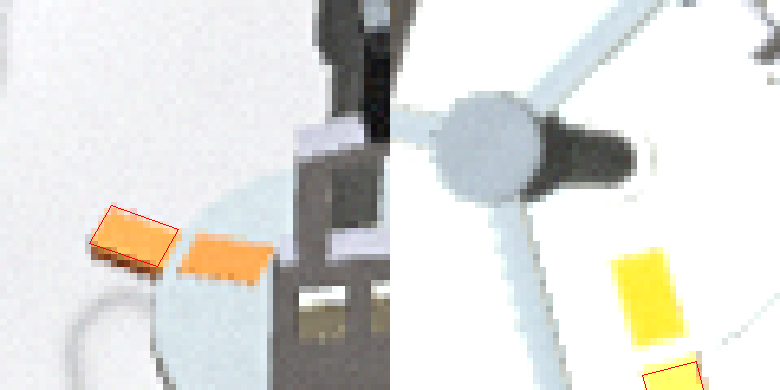

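Run:
```python
from fit import *
S=cam('scene');T=cam('top')
x,a,ob,f=rackfit(T,S);print(a)
for n,c,cut in(('S',S,None),('T',T,None)):
    off=x[5:7] if n=='S' else x[3:5]
    m=mask(c,(5,90,40),(28,255,255))
    V=c['img'].max(2)
    # supersampled render of rectangle, compare against soft image: use V & sat; simple IoU w/ coverage
    v,u=np.nonzero(m)
    P=np.array([onz(c,np.array([i,j])-off,10)[:2]-x[:2] for i,j in zip(u,v)]);r=np.hypot(*P.T)
    an=np.degrees(np.arctan2(P[:,1],P[:,0]));k=(r>76)&(r<116)&(np.abs((an+165+180)%360-180)<18)
    u,v,P,an=u[k],v[k],P[k],an[k];b=V[v,u]
    print(n,len(u),np.sort(b)[::4])
    thr=np.median(b)*.8
    k=b>thr
    for ps in np.arange(-168,-161.9,.5):
        w=-np.sin(np.radians(ps)),np.cos(np.radians(ps))
        lat=P[k]@np.array(w); rr=P[k]@np.array([np.cos(np.radians(ps)),np.sin(np.radians(ps))])
        s=(rr>79)&(rr<103)
        q=np.percentile(lat[s],[3,97]);print(ps,s.sum(),'mean lat',lat[s].mean().round(2),'ext',q.round(1), 'tilt',np.polyfit(rr[s],lat[s],1)[0].round(3))
```

```text
-164.46472258463868
S 86 [ 55  72  81  90 109 131 141 142 142 142 143 143 144 144 145 145 145 145
 146 146 148 149]
-168.0 55 mean lat 4.66 ext [-3.9 13.2] tilt 0.049
-167.5 55 mean lat 3.86 ext [-4.7 12.5] tilt 0.045
-167.0 55 mean lat 3.07 ext [-5.4 11.7] tilt 0.042
-166.5 55 mean lat 2.27 ext [-6.3 10.9] tilt 0.038
-166.0 55 mean lat 1.48 ext [-7.1 10.1] tilt 0.035
-165.5 55 mean lat 0.68 ext [-8.   9.3] tilt 0.031
-165.0 54 mean lat -0.28 ext [-8.9  8.1] tilt -0.013
-164.5 54 mean lat -1.07 ext [-9.7  7.2] tilt -0.017
-164.0 54 mean lat -1.87 ext [-10.5   6.4] tilt -0.02
-163.5 54 mean lat -2.66 ext [-11.3   5.7] tilt -0.024
-163.0 54 mean lat -3.46 ext [-12.1   4.9] tilt -0.027
-162.5 54 mean lat -4.25 ext [-12.9   4.1] tilt -0.031
-162.0 54 mean lat -5.04 ext [-13.6   3.3] tilt -0.034
T 112 [112 141 171 172 172 174 174 175 176 176 177 177 177 177 178 178 178 178
 178 178 178 178 178 179 179 179 179 179]
-168.0 86 mean lat 3.77 ext [-5.  12.6] tilt -0.0
-167.5 86 mean lat 2.97 ext [-5.8 11.8] tilt -0.003
-167.0 86 mean lat 2.18 ext [-6.7 11. ] tilt -0.007
-166.5 87 mean lat 1.34 ext [-7.5 10.2] tilt -0.022
-166.0 86 mean lat 0.61 ext [-8.3  9.4] tilt -0.045
-165.5 86 mean lat -0.18 ext [-9.   8.6] tilt -0.048
-165.0 86 mean lat -0.98 ext [-9.8  7.8] tilt -0.051
-164.5 86 mean lat -1.79 ext [-10.6   7. ] tilt -0.078
-164.0 86 mean lat -2.58 ext [-11.4   6.2] tilt -0.082
-163.5 86 mean lat -3.37 ext [-12.2   5.4] tilt -0.085
-163.0 86 mean lat -4.17 ext [-13.    4.6] tilt -0.088
-162.5 86 mean lat -4.96 ext [-13.8   3.8] tilt -0.092
-162.0 86 mean lat -5.75 ext [-14.7   3.1] tilt -0.095
```

```bash
cat > stand.py <<'E'
from fit import *
S=cam('scene');T=cam('top')
x,a,ob,f=rackfit(T,S);oS,oT=x[5:7],x[3:5]
cs=np.array([[161.3,252],[188.8,272.2],[226,228.3],[203,211.7]])-.4
ct=np.array([[286.9,195],[341.3,192.3],[343.5,226],[288.1,227.8]])-.4
def W(p,pts):
    c,s=np.cos(p[2]),np.sin(p[2]);pts=np.atleast_2d(pts);return np.c_[p[0]+c*pts[:,0]-s*pts[:,1],p[1]+s*pts[:,0]+c*pts[:,1],pts[:,2]]
# corners order: S: left=(-x,-y)? determine by nearest
cor=np.array([[sx*40,sy*65,12] for sx in(-1,1) for sy in(-1,1)])
def res(p):
    r=[]
    for c,o,ob,w in((S,oS,cs,1),(T,oT,ct,.6)):
        q=proj(c,W(p,cor))+o
        for k in ob: r+=list(w*(q[np.argmin(np.hypot(*(q-k).T))]-k))
    return r
o=least_squares(res,[568,-158,.04],loss='soft_l1');p=o.x;print(p,np.degrees(p[2]),np.array(o.fun).round(2))
out=[]
for c,of,(c0,r0) in((S,oS,(150,180)),(T,oT,(270,160))):
    k=4;im=cv2.resize(np.clip(c['img'][r0:r0+100,c0:c0+100]*1.8,0,255).astype(np.uint8),(400,400),interpolation=0)
    def dr(pts,col): 
        q=(proj(c,W(p,pts))+of-[c0,r0]+.5)*k;cv2.polylines(im,[np.round(q).astype(int)],True,col,1)
    dr([[-40,-65,12],[40,-65,12],[40,65,12],[-40,65,12]],(0,0,255))
    for xx in(-6,6): dr([[xx,-13,176-20],[xx,13,176-20],[xx,13,194],[xx,-13,194]],(0,255,0)); dr([[xx,-40,30],[xx,40,30],[xx,40,96],[xx,-40,96]],(255,0,255))
    out.append(im)
cv2.imwrite('pics/stfit.png',np.hstack(out))
print(plan([p[0],p[1],272],np.degrees(p[2])))
E
python3 stand.py
```

```text
[ 5.66802546e+02 -1.57928345e+02  2.74866923e-02] 1.574871460585838 [-0.5  -0.1  -0.17  0.89  1.16 -0.17 -3.15 -2.56 -0.32 -1.25  0.34 -0.36
 -0.11  0.02 -0.42 -0.33]
(array([-0.0024,  0.0536,  0.0576]), np.float64(-0.4207), np.float64(2.7209))
```

View pics/stfit.png

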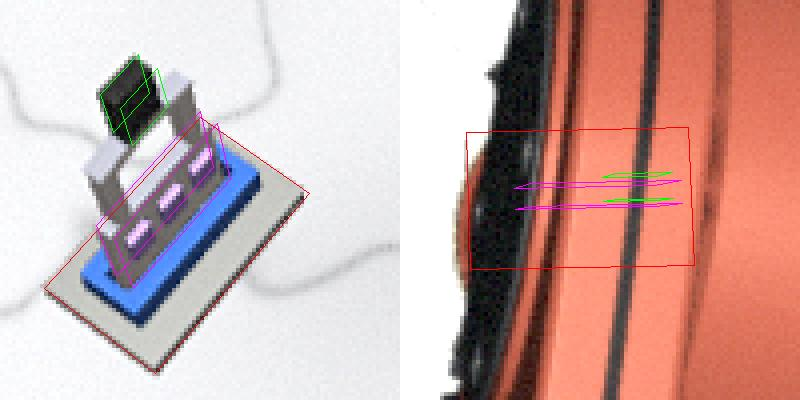

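```bash
sed -i "s#^x,a,ob#T['img']=cv2.imread('pics/top0.png')\n_T=dict(T);x,a,ob#; s#rackfit(T,S);oS#rackfit(cam('top'),S);oS#" stand.py; python3 stand.py
```

```text
[ 5.66843610e+02 -1.57971257e+02  2.73758473e-02] 1.5685205113150962 [-0.48 -0.09 -0.16  0.9   1.18 -0.16 -3.13 -2.55 -0.32 -1.23  0.34 -0.33
 -0.12  0.04 -0.42 -0.31]
(array([-0.0023,  0.0534,  0.0571]), np.float64(-0.4204), np.float64(2.7212))
```

View pics/stfit.png

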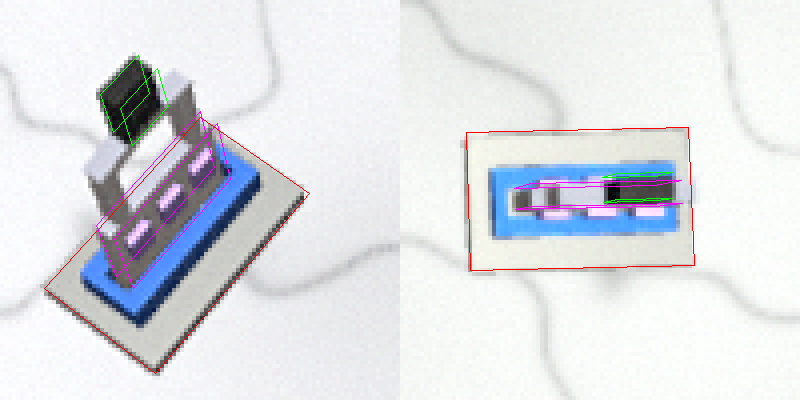

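drive_tool(moves=[[[0,0.015,0.016],-0.11,0.085],[[0,0.03,0.032],-0.22,0.085],[[0,0.045,0.048],-0.33,0.085],[[0,0.0535,0.057],-0.428,0.085],[[0,0.0535,0.057],-0.428,0.085],[[0,0.0535,0.057],-0.428,0.085]])

```text
time_s: 13.95
eef_pos: [566.8, -159.0, 269.6]
orientation: [-1.048, 1.57, -2.588]
ft_force: [-0.8, 0.5, 0.1]
finger_gap: 85.2
```

Run:
```python
from fit import *
S=cam('scene');p,R,s=pose();print(p,yawy(R),s['time_s'],plan([566.8,-158,132],2))
a=S['img'][120:260,130:270];a=cv2.resize(np.clip(a*1.8,0,255).astype(np.uint8),(560,560),interpolation=2)
for z in(p[2],p[2]+30,p[2]+43):
    q=(proj(S,[p[0],p[1],z])[0]-[130,120])*4+2;cv2.circle(a,tuple(q.astype(int)),2,(0,0,255),-1)
cv2.imwrite('pics/d1.png',a)
```

```text
[ 566.85223109 -158.07325353  269.58472386] 1.798646479380663 14.0 (array([ 0.1376,  0.    , -0.    ]), np.float64(-0.0035), np.float64(3.1381))
```

View pics/d1.png

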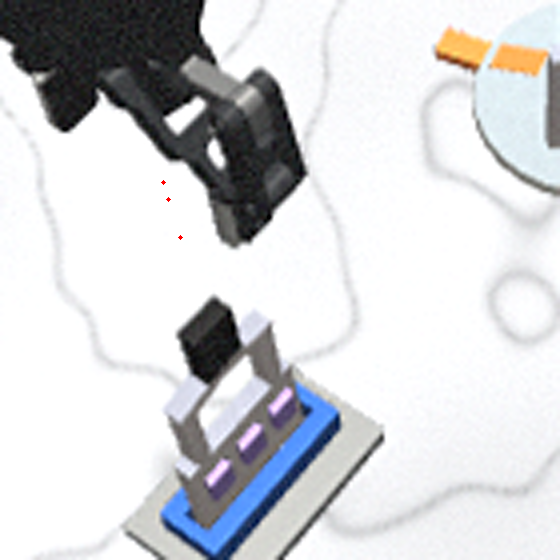

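drive_tool(moves=[[[0.03,0,0],0,0.085],[[0.065,0,0],0,0.085],[[0.1,0,0],0,0.085],[[0.125,0,0],0,0.085],[[0.1375,0,0],0,0.06],[[0.1375,0,0],0,0.06]])

```text
time_s: 14.5
eef_pos: [565.4, -156.9, 129.9]
orientation: [-1.804, 1.567, 2.942]
ft_force: [-0.4, -0.4, 0.4]
finger_gap: 63.0
```

Run:
```python
from fit import *
S=cam('scene');T=cam('top');p,R,s=pose();print(p,yawy(R),s['time_s'],s['ft_force'],s['finger_gap'])
a=S['img'][150:290,130:270];a=cv2.resize(np.clip(a*1.8,0,255).astype(np.uint8),(560,560),interpolation=2)
cv2.imwrite('pics/d2.png',a)
```

```text
[ 567.49689891 -158.24835717  133.3519001 ] 1.961627886780011 14.6 [ 0.2587793  -0.05833542  1.03693069] 60.15192925865325
```

View pics/d2.png

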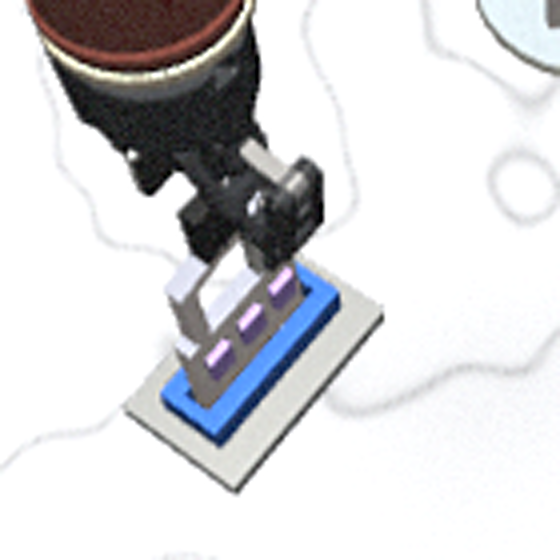

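drive_tool(moves=[[[0,0,0],0,0.03],[[0,0,0],0,0.015],[[0,0,0],0,0.005],[[0,0,0],0,0.005],[[0,0,0],0,0.005],[[0,0,0],0,0.005],[[0,0,0],0,0.005],[[0,0,0],0,0.005]])

```text
time_s: 15.27
eef_pos: [567.5, -159.0, 133.3]
orientation: [1.568, 1.569, 0.032]
ft_force: [-1.0, 0.6, 6.3]
finger_gap: 10.7
```

Run:
```python
from fit import *
S=cam('scene');T=cam('top');p,R,s=pose();print(p,yawy(R),s['time_s'],s['ft_force'],s['moment'],s['finger_gap'])
a=S['img'][150:290,130:270];a=cv2.resize(np.clip(a*1.8,0,255).astype(np.uint8),(560,560),interpolation=2)
cv2.imwrite('pics/d3.png',a)
```

```text
[ 567.4400384  -158.95116926  133.25736758] 1.964059799648501 15.3667 [-0.05269109  0.59754656  6.64414872] [0.08717872 0.44479467 0.05416745] 11.049552754543184
```

View pics/d3.png

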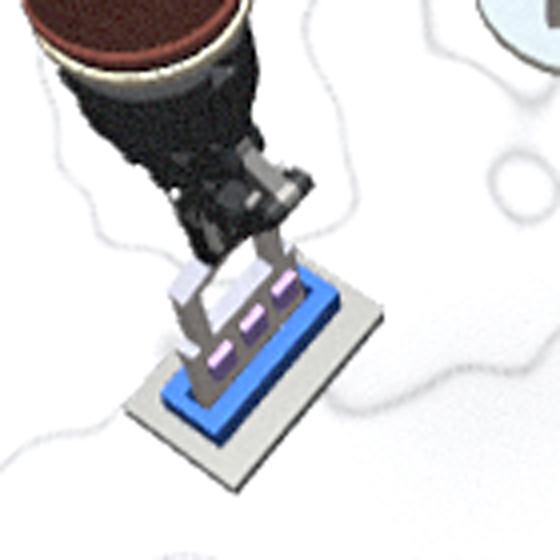

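drive_tool(moves=[[[-0.015,0,0],0,0.005],[[-0.03,0,0],0,0.005],[[-0.055,0,0],0,0.005],[[-0.08,0,0],0,0.005],[[-0.09,0,0],0,0.005],[[-0.09,0,0],0,0.005]])

```text
time_s: 15.87
eef_pos: [568.1, -159.3, 224.4]
orientation: [1.491, 1.567, -0.046]
ft_force: [0.4, -0.3, -3.1]
finger_gap: 10.7
```

Run:
```python
from fit import *
S=cam('scene');p,R,s=pose();print(p,yawy(R),s['time_s'],s['ft_force'],s['finger_gap'])
u=np.array([np.cos(np.radians(-164.5)),np.sin(np.radians(-164.5))])
for r in(138,72):print((C+r*u).round(1))
print(plan([430,40,221.5],15.5),plan([*(C+138*u),221.5],15.5))
cv2.imwrite('pics/l1.png',S['img'][100:300,100:330])
```

```text
[ 567.30848022 -158.84834904  222.43328657] 1.9719928011643728 15.9167 [ 0.13496228  0.56503745 -2.84868047] 11.150188497791834
[419.9 130.4]
[483.5 148. ]
(array([ 0.0008, -0.1304, -0.2035]), np.float64(-0.2361), np.float64(2.9055)) (array([ 0.0008, -0.1374, -0.2941]), np.float64(-0.2361), np.float64(2.9055))
```

View pics/l1.png

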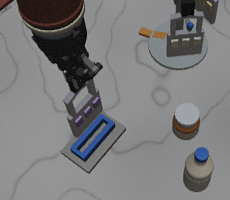

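drive_tool(moves=[[[0,-0.015,-0.023],-0.03,0.005],[[0,-0.032,-0.05],-0.06,0.005],[[0,-0.05,-0.078],-0.1,0.005],[[0,-0.068,-0.106],-0.14,0.005],[[0,-0.086,-0.134],-0.18,0.005],[[0,-0.104,-0.162],-0.2,0.005],[[0,-0.12,-0.187],-0.236,0.005],[[0,-0.13,-0.2035],-0.236,0.005]])

```text
time_s: 16.58
eef_pos: [427.2, 42.7, 220.4]
orientation: [-1.814, 1.568, -3.109]
ft_force: [0.3, 1.4, -2.4]
finger_gap: 10.5
```

Run:
```python
from fit import *
p,R,s=pose();print(p,yawy(R),s['time_s'],s['ft_force'],s['finger_gap'],s['joint_positions'].round(2))
print(plan([419,130.2,221.5],15.5))
```

```text
[427.18783755  42.66214216 220.41818424] 15.807186258995342 16.5833 [ 0.2879077   1.37569329 -2.43546432] 10.451780869748157 [-0.84 -0.2   0.56  1.94  0.11  1.37 -0.03]
(array([-0.0011,  0.016 , -0.0865]), np.float64(0.0054), np.float64(-3.1362))
```

drive_tool(moves=[[[-0.001,0.003,-0.02],0,0.005],[[-0.001,0.008,-0.045],0,0.005],[[-0.001,0.013,-0.07],0.005,0.005],[[-0.001,0.016,-0.0865],0.005,0.005],[[-0.001,0.016,-0.0865],0.005,0.005],[[-0.001,0.016,-0.0865],0.005,0.005]])

```text
time_s: 17.08
eef_pos: [421.2, 128.1, 221.4]
orientation: [-1.15, 1.568, -2.453]
ft_force: [-0.4, -0.8, -3.9]
finger_gap: 11.0
```

Run:
```python
from fit import *
S=cam('scene');T=cam('top');p,R,s=pose();print(p,yawy(R),s['time_s'],s['ft_force'],s['finger_gap'])
x,a,ob,f=rackfit(T,S);print(a,ob)
a=S['img'][40:160,180:340];a=cv2.resize(np.clip(a*1.8,0,255).astype(np.uint8),(800,600),interpolation=2)
# predicted eye top & window
y=R[:,1];z=R[:,2]
e=np.array([p[0],p[1],p[2]+14.7])
for dz in(0,-52):
  for w in(-23,23):
    q=(proj(S,e+[0,0,dz]+w*z)[0]+x[5:7]-[180,40])*5+2;cv2.circle(a,tuple(q.astype(int)),3,(0,0,255),-1)
cv2.imwrite('pics/i1.png',a)
u=np.array([np.cos(np.radians(-164.5)),np.sin(np.radians(-164.5))]);d=p[:2]-C
print('r',d@u,'lat',d@np.array([-u[1],u[0]]))
```

```text
[421.89089488 126.83551838 222.09325976] 15.177614820704363 17.1833 [-0.84264126  0.48685724 -2.25059982] 10.742959116729356
-164.47661848435817 [('T', 38), ('T', 40), ('T', 42), ('S', 23), ('S', 27), ('S', 31)]
r 136.98951833418556 lat 3.959635348494653
```

View pics/i1.png

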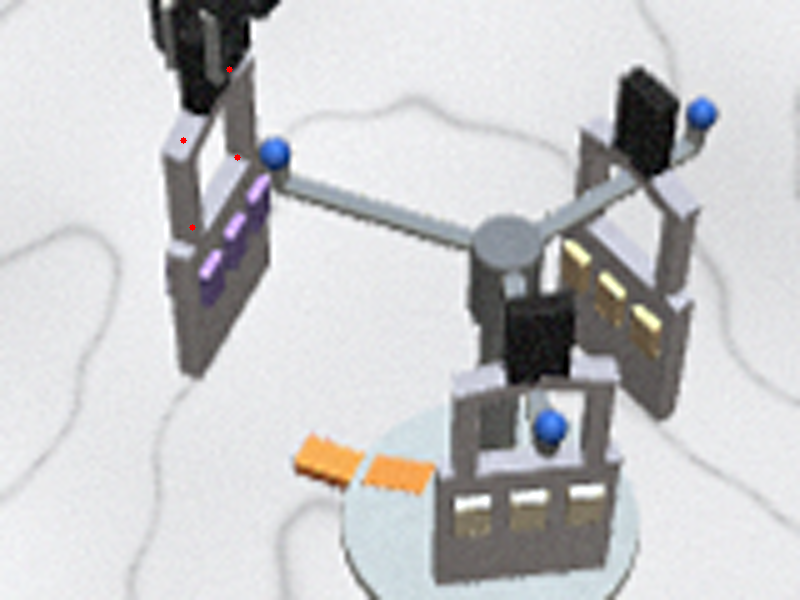

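Run:
```python
from fit import *
p,R,s=pose()
u=np.array([np.cos(np.radians(-164.5)),np.sin(np.radians(-164.5))])
for r in(128,72):print(r,plan([*(C+r*u),221.5],15.5))
```

```text
128 (array([ 0.0006,  0.009 , -0.004 ]), np.float64(-0.0056), np.float64(3.136))
72 (array([ 0.0005,  0.065 , -0.0043]), np.float64(-0.0056), np.float64(3.136))
```

drive_tool(moves=[[[0.0005,0.004,-0.003],0,0.005],[[0.0005,0.009,-0.004],0,0.005],[[0.0005,0.009,-0.004],0,0.005],[[0.0005,0.009,-0.004],0,0.005]])

```text
time_s: 17.52
eef_pos: [430.3, 133.8, 222.6]
orientation: [-0.705, 1.57, -2.011]
ft_force: [-0.3, 0.3, -3.0]
finger_gap: 10.7
```

Run:
```python
from fit import *
p,R,s=pose();print(p,yawy(R),s['ft_force'])
u=np.array([np.cos(np.radians(-164.5)),np.sin(np.radians(-164.5))]);d=p[:2]-C
print('r',d@u,'lat',d@np.array([-u[1],u[0]]))
for r in(72,):print(r,plan([*(C+r*u),221.5],15.5))
```

```text
[430.25366942 133.81102109 222.61179428] 15.174053830234692 [-0.31250403  0.30336517 -2.99225342]
r 127.06677210282447 lat -0.5273172105696817
72 (array([0.0011, 0.0551, 0.0002]), np.float64(-0.0057), np.float64(3.1359))
```

drive_tool(moves=[[[0.001,0.007,0],0,0.005],[[0.001,0.015,0],0,0.005],[[0.001,0.023,0],0,0.005],[[0.001,0.031,0],0,0.005],[[0.001,0.039,0],0,0.005],[[0.001,0.047,0],0,0.005],[[0.001,0.053,0],0,0.005],[[0.001,0.056,0],0,0.005]])

```text
time_s: 18.18
eef_pos: [484.9, 148.9, 221.5]
orientation: [-0.278, 1.57, -1.584]
ft_force: [0.5, -0.2, -2.0]
finger_gap: 11.2
```

Run:
```python
from fit import *
S=cam('scene');T=cam('top');p,R,s=pose();print(p,yawy(R),s['time_s'],s['ft_force'],s['finger_gap'])
x,a,ob,f=rackfit(T,S);print(a,ob)
a=S['img'][40:160,180:340];a=cv2.resize(np.clip(a*1.8,0,255).astype(np.uint8),(800,600),interpolation=2)
cv2.imwrite('pics/i2.png',a)
u=np.array([np.cos(np.radians(-164.5)),np.sin(np.radians(-164.5))]);d=p[:2]-C
print('r',d@u,'lat',d@np.array([-u[1],u[0]]))
```

```text
[484.36573842 148.7317813  221.52713275] 15.19526096897989 18.2833 [-0.64974777  0.68414121 -3.7139641 ] 10.767086769160056
-164.44517789884574 [('T', 38), ('T', 40), ('T', 41), ('S', 23), ('S', 25), ('S', 30)]
r 70.93533479520701 lat -0.4445946844547172
```

View pics/i2.png

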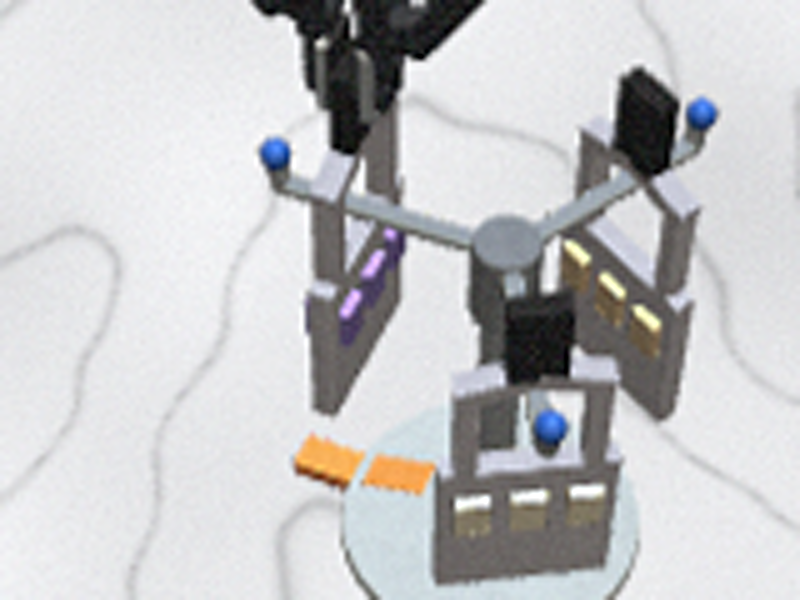

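drive_tool(moves=[[[0.006,0,0],0,0.005],[[0.013,0,0],0,0.005],[[0.02,0,0],0,0.005],[[0.026,0,0],0,0.005],[[0.029,0,0],0,0.005],[[0.03,0,0],0,0.005],[[0.03,0,0],0,0.005]])

```text
time_s: 18.87
eef_pos: [483.8, 148.6, 191.4]
orientation: [-1.367, 1.57, -2.672]
ft_force: [0.3, 0.2, -2.8]
finger_gap: 10.6
```

Run:
```python
from fit import *
S=cam('scene');T=cam('top');p,R,s=pose();print(p,yawy(R),s['time_s'],s['ft_force'],s['finger_gap'])
x,a,ob,f=rackfit(T,S);print(a,ob)
a=S['img'][40:160,180:340];a=cv2.resize(np.clip(a*1.8,0,255).astype(np.uint8),(800,600),interpolation=2)
cv2.imwrite('pics/i3.png',a)
```

```text
[484.10822347 148.73529871 191.93475628] 15.207485431350442 18.9667 [-1.18858322  0.17402395 -1.74716962] 10.872328017843373
-164.3139814449839 [('T', 37), ('T', 40), ('T', 33), ('S', 22), ('S', 26), ('S', 32)]
```

View pics/i3.png

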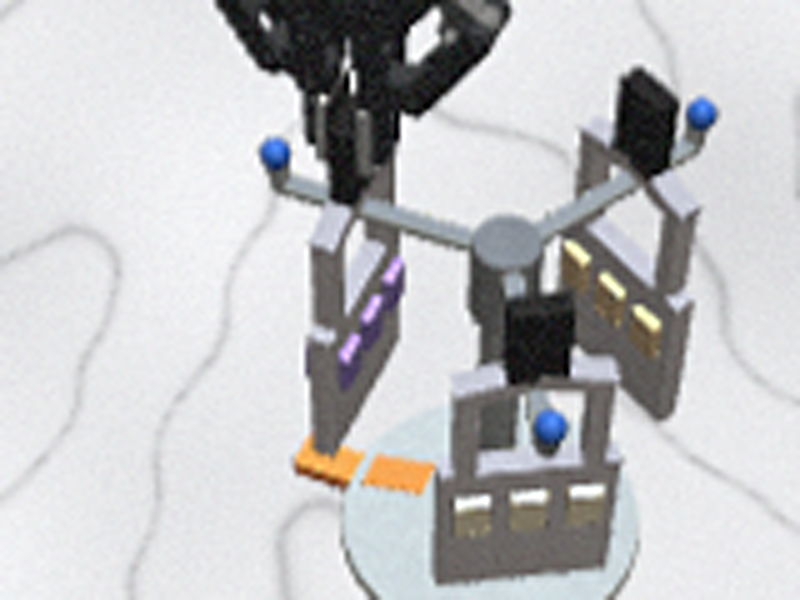

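Nearly seated; lower a little more until load transfers.

drive_tool(moves=[[[0.001,0,0],0,0.005],[[0.002,0,0],0,0.005],[[0.002,0,0],0,0.005]])

```text
time_s: 19.22
eef_pos: [484.3, 148.8, 190.4]
orientation: [1.977, 1.57, 0.672]
ft_force: [-0.7, -0.2, 1.9]
finger_gap: 10.7
```

Run:
```python
from fit import *
p,R,s=pose();print(p,s['time_s'],s['ft_force'])
```

```text
[484.31531861 148.83259909 190.37857355] 19.2167 [-0.6634699  -0.20921686  1.90124716]
```

drive_tool(moves=[[[0,0,0],0,0.014],[[0,0,0],0,0.018],[[0,0,0],0,0.022],[[0,0,0],0,0.022],[[0,0,0],0,0.022],[[0,0,0],0,0.022]])

```text
time_s: 19.72
eef_pos: [484.0, 148.7, 189.7]
orientation: [-1.476, 1.571, -2.781]
ft_force: [0.2, 0.1, -0.3]
finger_gap: 22.1
```

Run:
```python
from fit import *
S=cam('scene');T=cam('top');p,R,s=pose();print(p,s['time_s'],s['ft_force'],s['finger_gap'])
x,a,ob,f=rackfit(T,S);print(a,ob)
a=S['img'][40:160,180:340];a=cv2.resize(np.clip(a*1.8,0,255).astype(np.uint8),(800,600),interpolation=2)
cv2.imwrite('pics/i4.png',a)
```

```text
[483.99835767 148.68885644 189.69492247] 19.8167 [0.12754772 0.25919835 0.65689369] 22.000972321461948
-164.42752326265725 [('T', 37), ('T', 40), ('T', 36), ('S', 23), ('S', 26), ('S', 31)]
```

View pics/i4.png

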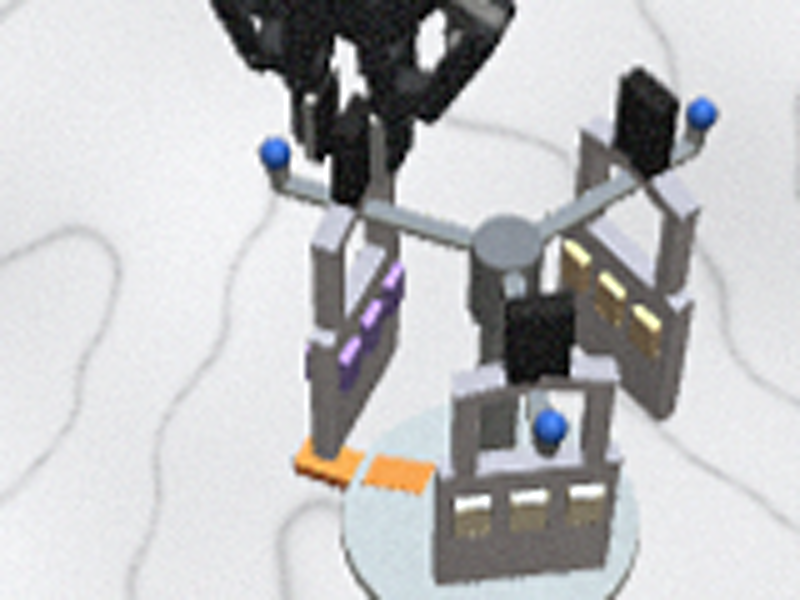

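Free on the branch, fingers clear on both sides. Lift straight up.

drive_tool(moves=[[[-0.01,0,0],0,0.022],[[-0.02,0,0],0,0.022],[[-0.035,0,0],0,0.022],[[-0.06,0,0],0,0.022],[[-0.09,0,0],0,0.022],[[-0.12,0,0],0,0.022],[[-0.12,-0.02,0.03],0,0.022],[[-0.12,-0.03,0.065],0,0.022]])

```text
time_s: 20.48
eef_pos: [472.2, 79.4, 312.6]
orientation: [1.707, 1.567, 0.406]
ft_force: [1.8, -2.1, 0.6]
finger_gap: 22.2
```

Run:
```python
from fit import *
p,R,s=pose();print(p,s['time_s'],s['ft_force'],R[:,2].round(2))
```

```text
[472.16026866  79.3990971  312.55525323] 20.4833 [ 1.81491378 -2.10393242  0.6364644 ] [ 0.27 -0.96 -0.  ]
```

drive_tool(moves=[[[0,0,0.03],0,0.022],[[0,0,0.07],0,0.022],[[0,0,0.11],0,0.022],[[0,0,0.15],0,0.022],[[0,0,0.18],0,0.022],[[0,0,0.2],0,0.022],[[0,0,0.2],0,0.022],[[0,0,0.2],0,0.022]])

```text
time_s: 21.15
eef_pos: [524.6, -116.0, 310.6]
orientation: [0.85, 1.57, -0.458]
ft_force: [0.6, 1.1, 0.3]
finger_gap: 21.7
```

Run:
```python
from fit import *
S=cam('scene');T=cam('top');p,R,s=pose();print(p,s['time_s'],s['ft_force'])
x,a,ob,f=rackfit(T,S);print(a,ob,f[:12])
a=S['img'][40:160,180:340];a=cv2.resize(np.clip(a*1.8,0,255).astype(np.uint8),(800,600),interpolation=2)
cv2.imwrite('pics/e1.png',a)
a=T['img'][130:280,60:260];a=cv2.resize(np.clip(a*1.8,0,255).astype(np.uint8),(800,600),interpolation=2)
cv2.imwrite('pics/e2.png',a);cv2.imwrite('pics/e3.png',T['img'])
```

```text
[ 524.67003527 -113.73882405  310.22050001] 21.25 [0.67501049 0.50671798 1.05210891]
-164.46156588637874 [('T', 36), ('T', 39), ('T', 38), ('S', 23), ('S', 26), ('S', 32)] [ 0.14 -0.04 -0.09 -0.03 -0.07  0.05 -0.01  0.03 -0.1   0.1   0.07 -0.09]
```

View pics/e1.png

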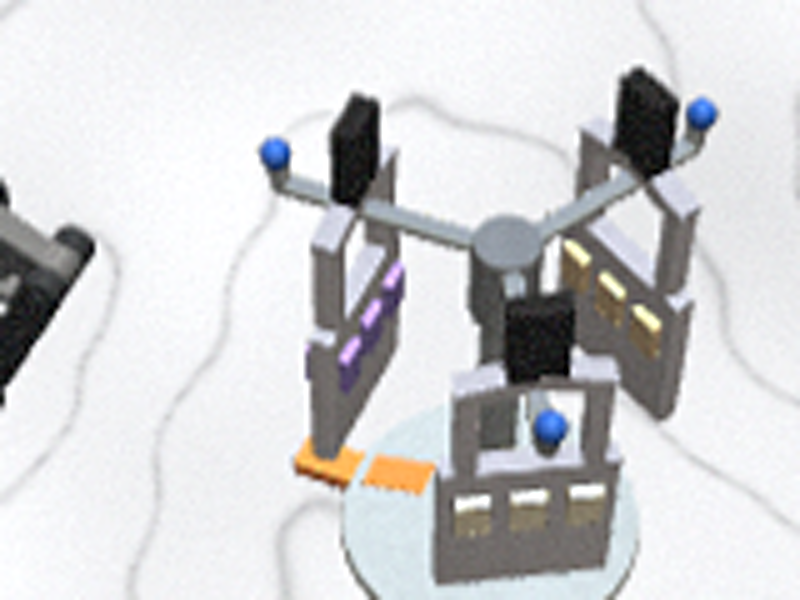

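View pics/e2.png

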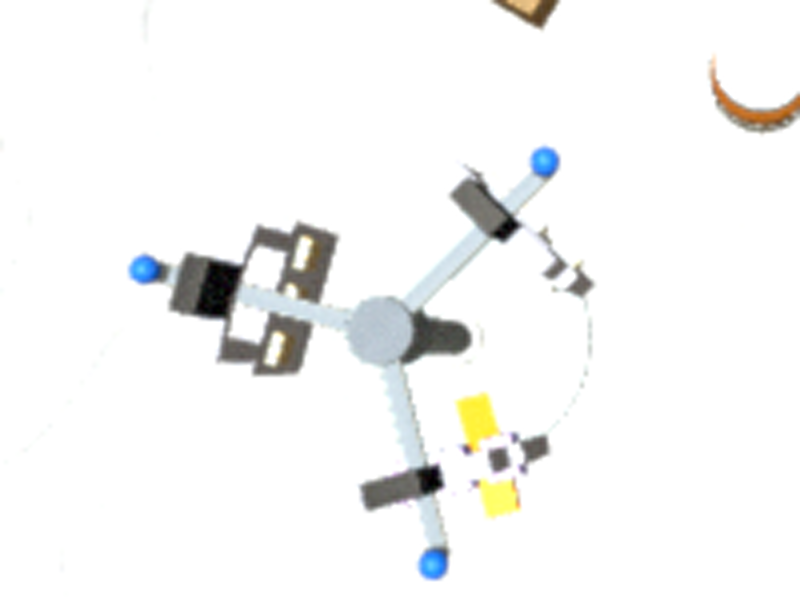

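Run:
```python
from station import env
print(env.finish_job())
```

```text
the job is handed in; nothing more can be done
None
```

I turned the rack clockwise until its empty branch stood above the pointer. Then I lifted the loose holder from its stand and hung it by its eye on that branch. The job was handed in at about 21 s of the allowed 72 s.

**Last checks, with the arm clear:**
- **Holder:** both pictures show it hanging by its eye on the branch, about 71 mm from the post. The weight had passed to the branch before I let go.
- **Branch angle:** the fit to the rack's balls puts the branch at -164.5°, unchanged by the hanging.
- **Pointer angle:** the two cameras gave -165.1° and -165.6°. The branch is therefore off by about 0.9°, or about 1.6 mm at the tip. I left that uncorrected.
- **Bystanders:** the arm was never taken near the jar, carton or spray bottle, but I did not re-measure their positions at the end.

**What disagreed:** the real fingertips were about 30 mm higher than the reported TCP. My first grip on the branch closed above it without moving the rack. After that I set heights from the pictures and from contact.

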